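# Set the mould rest to nozzle height with the play taken up from below

### The job

The mould on the injection stand sits too high, and its spindle nut has play. With the black knob on top only, wind the rest down until the mould's sprue hole is clearly (some 4 mm) below the nozzle, then up until it is level with the nozzle, so that the last, upward move takes up the play and the rest cannot sink when the mould is pressed on; if you rise too far, go clearly below and come up again. Let go, with the mould still flat on the rest and the things round about left where they lie.

Things in the scene. Friction and masses are not known exactly. Their poses are not given: they have to be found in the camera images.
- stand: Injection stand, bolted down: grey base plate 155 x 185 mm; at its rear a vertical screw spindle between two guide rods under an aluminium bridge (34 x 96 mm, top 140 mm over the bench). Origin: on the bench under the plate (z = 0); -x roughly to the robot. In this frame (mm): spindle axis at (45, 0), mould's middle (-22, 10), nozzle post (14 mm thick, 118 mm high) at (-22, -96).
- knob_grip (a point): Middle of the black fluted round knob on top of the spindle, on its vertical axis, at the height to grip: 182 mm over the bench. Knob 40 mm in diameter, 160 to 196 mm over the bench, the stand's highest part; grip it from above at any yaw. 8 mm below it an aluminium dial disc of 46 mm diameter turns with it (top 152 mm over the bench).
- drive (a joint): Turn of the screw in the nut, rad, 0 at the start. Turning the knob CLOCKWISE seen from above raises the rest (drive grows), anticlockwise lowers it: 24 mm a full turn, 3.82 mm per rad. On reversal the knob first crosses 0.80 rad of play in which drive and rest stay still. Turning takes about 0.1 N m; the knob stays where it is left and can be regripped for several turns.
- sprue (a point): Sprue hole, a small dark hole in the parting line of the pink rubber mould (82 x 58 x 25 mm) that lies loose between low lips on the rest: in the middle of the mould's end face that looks to the nozzle, 11.5 mm above the mould's underside. It goes straight up and down with the rest.
- nozzle_tip (a point): Tip of the brass nozzle that points level at the sprue hole across a gap of 7 mm, from a dark clamp block on the nozzle post. Its height is fixed but different each time; the sprue hole starts 4 to 10 mm above it.
- rest (a joint): Height of the mould rest, m; 0 where the sprue hole is 73.5 mm over the bench, grows as the rest rises. End stops at -0.020 and 0.012.
- knob_play (a joint): Where the knob stands within the play of the spindle nut, rad: 0.80 = play taken up for raising (the screw pushes the rest up), 0 = play taken up for lowering, in between = the knob turns without moving the rest. Starts anywhere.
- nozzle_head: Dark clamp block 30 x 32 x 26 mm on the nozzle post that carries the brass nozzle, with a black clamp lever; fixed. Origin: its middle, at the height of the nozzle. Do not touch.
- mould_front1: Lowest of a stack of three pink rubber moulds, 80 x 57 x 23 mm, right of the stand on the taped cover; bystander. Origin: middle of its underside.
- mould_front3: Uppermost of the same stack, 82 x 55 x 28 mm; bystander. Origin: middle of its underside.
- mould: The pink rubber mould on the rest, 82 x 58 x 25 mm, loose. Origin: middle of its underside; its -x end bears the sprue hole. It is not to be handled.

How it is judged:
By the outcome, as a careful person would: the job done as asked, in the order asked, and still so for the second after the job is handed in, with the robot touching nothing.
It also fails if it takes over 67 s, if anything falls off the work surface, if the arm or the gripper's body presses on something with over 40 N, if the wrist force passes 120 N, or if a joint passes its speed limit or range.

### The arm

A 6-joint arm with a two-finger parallel gripper is mounted at the origin on a cart in front of the work surface, level with it; the furniture and walls round the work are solid. World frame = base frame: x ahead of the robot, y to its left, z up, the work surface at z = 0. Lengths are in m, angles in rad, forces in N, time in s.
With the tool pointing down it reaches from about 0.375 to 0.9 m from the base axis. Payload 3.1 kg.
Tool frame: the origin (TCP) lies at the very end of the fingers, on their centre line; the grasp point (between the pads) lies 19 mm behind it; y points along the fingers, x is the direction in which the jaws open and shut, and the axes are right-handed (so a half turn about y gives the same grasp; the last joint's range is limited). The gripper opens to 87 mm and grips with 3 to 60 N. Pads are 19 mm wide; open, the fingers measure 117 mm over their backs; the gripper's body (75 mm by 190 mm) begins 51 mm behind the grasp point.
Start: joints at [1.024, 0.527, 1.433, -0, 1.181, -0.178], TCP at [0.225, 0.583, 0.223] pointing down, gripper open.
Joint ranges: [-3.08, 3.08], [-0.75, 2.2], [0.22, 2.44], [-1.43, 4.57], [0, 2.65], [-2.85, 2.85]. Speed limits (rad/s): [2.79, 2.79, 3.14, 3.14, 3.14, 3.14].

### API

Orientations are given as a unit quaternion [x, y, z, w].
In Python, from rig import robot gives the robot as it stands.
- The arm moves only by the shell command python3 -m creep 'ROWS' [FORCE]. ROWS is JSON, a list of rows, each a list of 3 entries, a list of its own where there are three numbers: the shift along the tool's x, y, z in mm, then the turn about the tool's y in rad, then the opening, from 0 (shut) to 1 (fully open). A call has 1 to 8 rows; each row shifts and turns the commanded pose from where the row before left it, along the tool's axes as they then stand; what a row does not reach is not made up. A row lasts 1/10 s, in which the tool goes at most 50 mm and 8.59 degrees, less where a joint would pass 70% of its speed; a pose out of reach is approached as far as the arm can. A call with a gripper value outside its range is refused whole. The fingers move at their own pace and stop on an object; FORCE is the grip in N (left out, the last holds). Time passes only in rows, so rows that do not move let the fingers close. It gives the time, the measured TCP pose, the force and the opening at its end, in the units of the state.
- robot.get_obs(): the state, without advancing time (a new reading comes with each control period).
- robot.camera(name): name is "scene" or "top" or "wrist"; returns a dict with "pixels" (480x640x3 uint8, red, green, blue), "fx", "fy", "cx", "cy" (pixels), "k1" (the pictures are not rectified: a ray, as slopes to the right and down, at radius r is drawn at 1 + k1 r^2 times it, then the intrinsics apply), "position" and "rotation" of the camera in the world. Camera axes: x right, y up, looking along -z (the intrinsics and any distortion apply to the point x, -y, -z); pixel columns grow to the right and rows downward; lengths in m; the calibration is good to about 2 mm. A picture is of the moment at which its call begins. There is no depth.
- robot.hand_in(): hands the job in, once; it reports no verdict.
The state is a dict: "time": time; "q": joint angles; "joint_velocities": joint speeds; "joint_torque": joint torques, N m; "position": TCP position; "tool_rot": TCP orientation; "ft_force": force on the tool from outside, world axes, zero at the start; "moment": the same for the moment, N m; "grip_width": finger opening in m.
Only numpy, scipy, OpenCV 4.12 (cv2) and the standard library are available. Lean on these libraries where they do the work, as an engineer would, in place of code of your own. Each camera call takes 0.05 s, during which the arm holds its last target.

## Working session

There is one attempt and no reset: what is moved stays moved. The work goes in short steps, Python scripts to look and compute and a shell command to move; the robot and the scene stay as the last step left them, time stands still between calls to the robot, and variables do not carry over. Pictures are saved under pics/ and viewed, and the job is handed in when it is done.

```bash
ls; mkdir -p pics
cat > h.py <<'E'
import numpy as np, cv2
from rig import robot
def snap(n,f):
    c=robot.camera(n); cv2.imwrite(f'pics/{f}.png',cv2.cvtColor(c['pixels'],cv2.COLOR_RGB2BGR))
    import pickle; pickle.dump(c,open(f'pics/{f}.pkl','wb')); return c
def load(f):
    import pickle; return pickle.load(open(f'pics/{f}.pkl','rb'))
def ray(c,u,v):
    x=(u-c['cx'])/c['fx']; y=(v-c['cy'])/c['fy']; rd=np.hypot(x,y); r=rd
    for _ in range(30): r=rd/(1+c['k1']*r*r)
    s=r/rd if rd>0 else 1
    d=np.array(c['rotation'])@np.array([x*s,-y*s,-1]); return np.array(c['position']),d/np.linalg.norm(d)
def proj(c,p):
    q=np.array(c['rotation']).T@(np.array(p)-np.array(c['position'])); x=q[0]/-q[2]; y=-q[1]/-q[2]
    k=1+c['k1']*(x*x+y*y); return np.array([c['cx']+c['fx']*x*k,c['cy']+c['fy']*y*k])
def onz(c,u,v,z):
    o,d=ray(c,u,v); return o+d*(z-o[2])/d[2]
def crop(f,x0,y0,x1,y1,k,o):
    im=cv2.imread(f'pics/{f}.png')[y0:y1,x0:x1]; cv2.imwrite(f'pics/{o}.png',cv2.resize(im,None,fx=k,fy=k,interpolation=cv2.INTER_CUBIC))
E
python3 - <<'E'
from h import *
for n in ['scene','top','wrist']:
    c=snap(n,n+'0'); print(n,c['position'],c['fx'],c['k1'],np.round(c['rotation'],3).tolist())
o=robot.get_obs();print(o)
E
```

```text
pics
scene [-0.26043077 -1.02692767  0.54677352] 576.5626885472936 -0.015216700670617157 [0.501, -0.235, -0.352, 0.755]
top [ 0.29842031 -0.43834121  0.95117097] 488.30914237776557 -0.08602563128041726 [0.084, -0.079, -0.693, 0.712]
wrist [0.16099263 0.60761496 0.38387808] 422.0059921797714 -0.05170583612693221 [-0.104, -0.069, 0.562, 0.818]
{'time': 0.15, 'q': array([ 1.02448960e+00,  5.28250808e-01,  1.43361831e+00,  3.52411383e-06,
        1.18142141e+00, -1.78505759e-01]), 'joint_velocities': array([ 6.38901482e-04, -2.32508384e-03, -5.09955870e-03, -6.56598980e-04,
       -3.32110575e-04, -2.54511163e-05]), 'joint_torque': array([ 6.91353125e-04, -4.40432346e+01, -1.76843083e+01,  6.33669645e-02,
        5.52503520e-02, -1.10731660e-04]), 'position': array([0.22439989, 0.58271193, 0.22179427]), 'tool_rot': array([ 0.58324721,  0.39958773, -0.40068344, -0.58275648]), 'ft_force': array([ 0.3838931 , -0.61522615,  0.91847191]), 'moment': array([-0.00433331, -0.00099981, -0.01098049]), 'grip_width': 0.08715975049324814}
```

```bash
sed -i 's/^import numpy as np, cv2/import numpy as np, cv2\nfrom scipy.spatial.transform import Rotation as R/; s/np.array(c\[.rotation.\])/R.from_quat(c["rotation"]).as_matrix()/' h.py; grep -n rotation h.py
python3 - <<'E'
from h import *
from rig import robot
o=robot.get_obs(); print(R.from_quat(o['tool_rot']).as_matrix().round(3))
c=load('wrist0'); print(proj(c,o['position']))
E
```

```text
13:    d=R.from_quat(c["rotation"]).as_matrix()@np.array([x*s,-y*s,-1]); return np.array(c['position']),d/np.linalg.norm(d)
15:    q=R.from_quat(c["rotation"]).as_matrix().T@(np.array(p)-np.array(c['position'])); x=q[0]/-q[2]; y=-q[1]/-q[2]
[[ 0.36  -0.001 -0.933]
 [ 0.933 -0.001  0.36 ]
 [-0.002 -1.     0.   ]]
[321.00426635 297.36773881]
```

View pics/scene0.png

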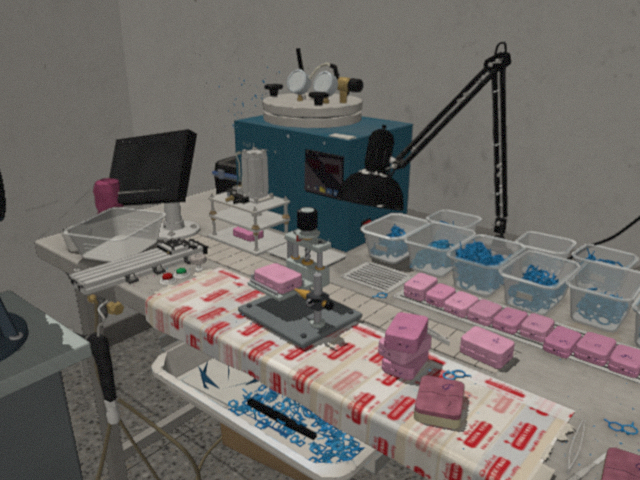

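View pics/top0.png

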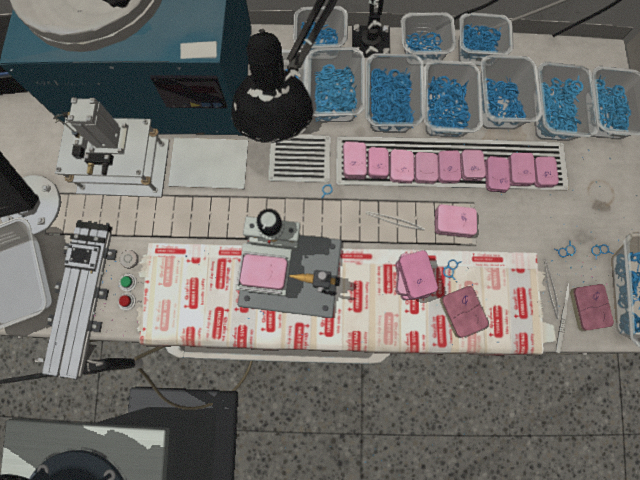

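View pics/wrist0.png

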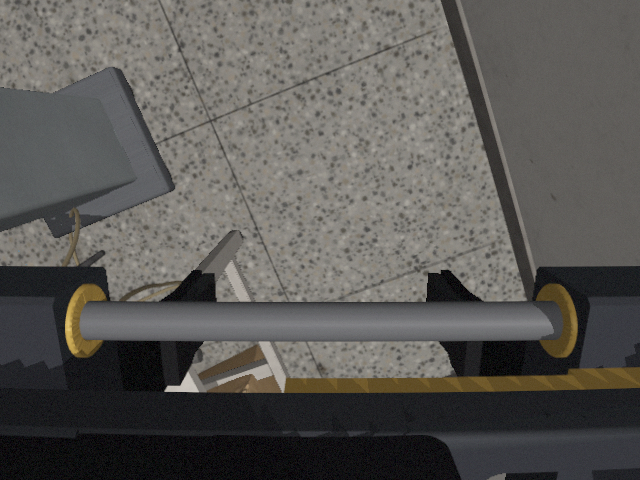

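Run:
```python
from h import *
crop('top0',225,195,365,325,5,'t1'); crop('scene0',230,190,370,350,5,'s1')
c=load('top0')
for u,v,z in [(268,220,.196),(237,306,.012),(333,317,.012),(341,240,.012),(322,280,.118)]: print(u,v,onz(c,u,v,z).round(4))
```

```text
268 220 [ 0.5059 -0.356   0.196 ]
237 306 [ 0.3837 -0.2844  0.012 ]
333 317 [ 0.3679 -0.4691  0.012 ]
341 240 [ 0.5191 -0.4822  0.012 ]
322 280 [ 0.4227 -0.4456  0.118 ]
```

View pics/t1.png

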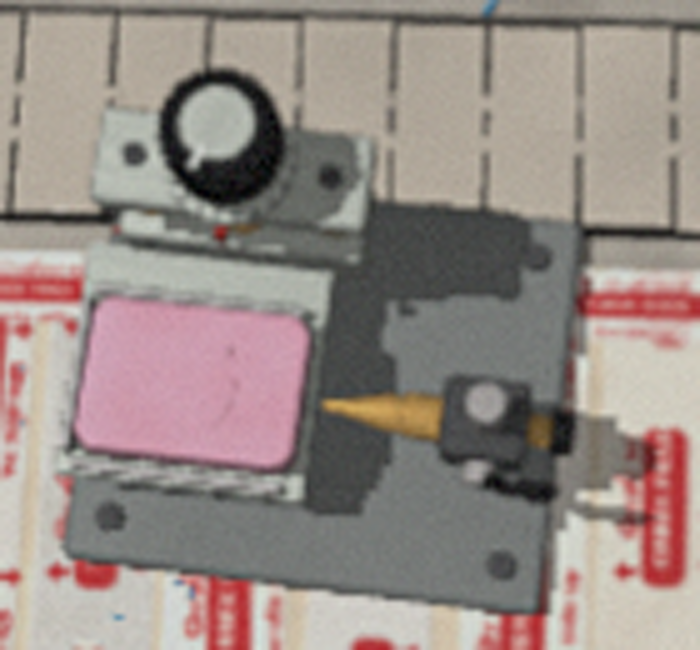

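View pics/s1.png

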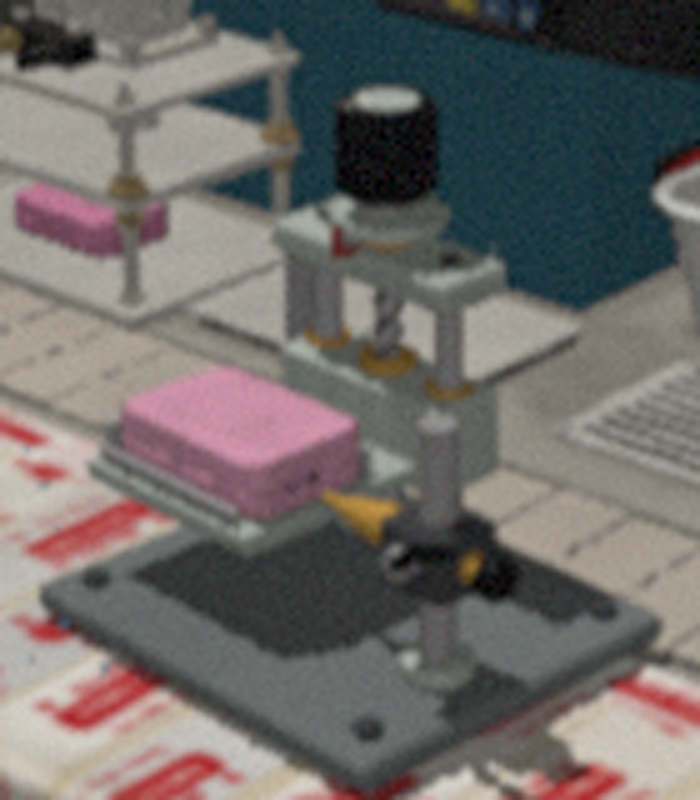

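```bash
cat >> h.py <<'E'
def tri(c1,p1,c2,p2):
    o1,d1=ray(c1,*p1);o2,d2=ray(c2,*p2)
    A=np.array([d1,-d2]).T; s,*_=np.linalg.lstsq(A,o2-o1,rcond=None)
    a=o1+s[0]*d1;b=o2+s[1]*d2; return (a+b)/2,np.linalg.norm(a-b)
E
python3 - <<'E'
from h import *
t=load('top0');s=load('scene0')
def T(n,a,b):
    p,e=tri(t,a,s,b); print(n,p.round(4),round(e,4))
T('knob',(268.4,219),(307.6,209.8))
T('lamptop',(263,35),(380,128))
T('lamprim near',(272,140),(370,203))
T('nozzle',(289.5,276),(294.4,288.6))
T('post top',(322,275.5),(317.6,273.5))
T('press top',(90,103),(256,150))
for u,v,z in [(20,240,.3),(60,230,.0),(0,150,.25),(75,300,.08),(10,310,.12)]: print(u,v,onz(t,u,v,z).round(3))
for n in ['scene0','top0','wrist0']:
    c=load(n); print(n,ray(c,c['cx'],c['cy'])[1].round(3))
q=s; print(proj(s,[0.5,0.15,0.3]),proj(s,[.42,0.1,.3]))
E
```

```text
knob [ 0.5077 -0.3569  0.1965] 0.0008
lamptop [ 0.764  -0.3431  0.3104] 0.007
lamprim near [ 0.67   -0.3654  0.1677] 0.034
nozzle [ 0.4358 -0.3867  0.0698] 0.0003
post top [ 0.4307 -0.4458  0.1202] 0.0013
press top [ 0.6877 -0.0464  0.231 ] 0.0119
20 240 [ 0.44  -0.014  0.3  ]
60 230 [ 0.528  0.096 -0.   ]
0 150 [0.598 0.08  0.25 ]
75 300 [0.378 0.003 0.08 ]
10 310 [0.352 0.101 0.12 ]
scene0 [ 0.708  0.59  -0.388]
top0 [ 0.23   0.01  -0.973]
wrist0 [ 0.23  -0.092 -0.969]
[139.32980335 121.97796573] [120.89903069 129.98696815]
```

Run:
```python
from h import *
crop('top0',0,80,140,380,2,'t2'); crop('scene0',60,110,300,300,3,'s2')
a=cv2.imread('pics/t2.png');b=cv2.imread('pics/s2.png');h=max(a.shape[0],b.shape[0])
b=cv2.resize(b,(520,int(b.shape[0]*520/b.shape[1])))
o=np.zeros((600,800,3),np.uint8);o[:a.shape[0],:280]=a;o[:b.shape[0],280:]=b;cv2.imwrite('pics/m2.png',o)
```

```text
(no output)
```

View pics/m2.png

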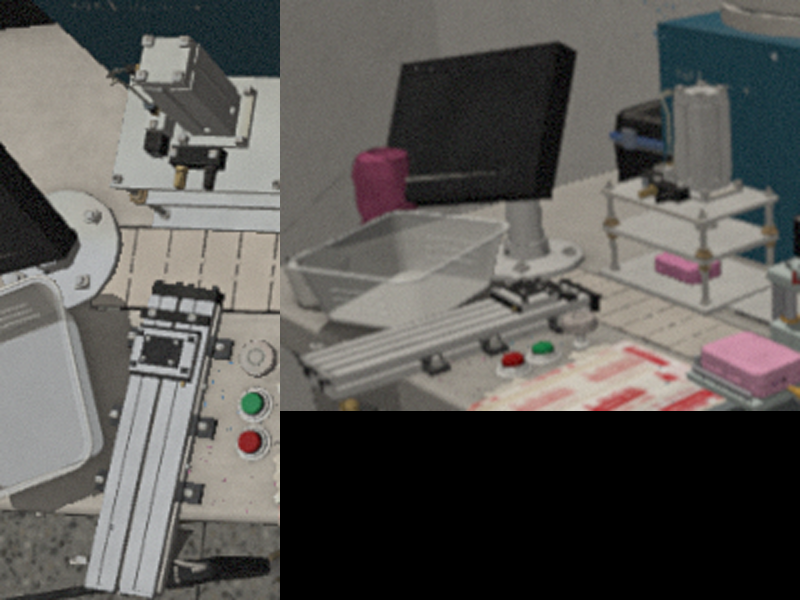

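Run:
```python
from h import *
t=load('top0');s=load('scene0')
print(tri(t,(37,200),s,(185.5,201.4)),tri(t,(37,200),s,(196,133)))
S=lambda x,y:((x-280)/2.167+60,y/2.167+110)
print('rail slider',tri(t,(80,255),s,S(535,290)))
print('tray top corner', tri(t,(22,218),s,S(508,222)))
print('tray near', tri(t,(50,300),s,S(298,265)))
# where do scene corners of monitor lie for candidate depth x
for y in (0,.1,.2,.3):
  for uv in ((196,133),S(400,68)):
    o,d=ray(s,*uv); k=(y-o[1])/d[1]; print(y,(o+k*d).round(3))
```

```text
(array([0.56140803, 0.08983636, 0.10518877]), np.float64(0.0051015700243280645)) (array([ 0.50529391, -0.03553333,  0.29902266]), np.float64(0.015712172969142704))
rail slider (array([0.47410711, 0.02178312, 0.03852436]), np.float64(0.011913545194367152))
tray top corner (array([0.5331504 , 0.13568769, 0.07360867]), np.float64(0.0019479368797438127))
tray near (array([0.32352694, 0.07987706, 0.09319189]), np.float64(0.122780140087836))
0 [0.543 0.    0.288]
0 [0.344 0.    0.302]
0.1 [0.621 0.1   0.262]
0.1 [0.403 0.1   0.278]
0.2 [0.699 0.2   0.237]
0.2 [0.462 0.2   0.254]
0.3 [0.778 0.3   0.212]
0.3 [0.521 0.3   0.23 ]
```

```bash
python3 -m creep '[[[0,-40,0],0,1],[[0,-40,0],0,1],[[0,-40,0],0,1],[[0,-20,0],0,1],[[-32,0,-28],0,1],[[-32,0,-28],0,1],[[-32,0,-28],0,1],[[-32,0,-28],0,1]]'
```

```text
time: 0.95
position: [0.2832, 0.4218, 0.3623]
tool_rot: [0.583, 0.4, -0.401, -0.583]
ft_force: [1.2, 0.4, -0.1]
grip_width: 0.0873
```

```bash
python3 -m creep '[[[-32,0,-28],0,1],[[-32,0,-28],0,1],[[-32,0,-28],0,1],[[-32,0,-28],0,1],[[-32,0,-28],0,1],[[-32,0,-28],0,1],[[-32,0,-28],0,1],[[-32,0,-28],0,1]]' | head -2; python3 -m creep '[[[-32,0,-28],-0.131,1],[[0,0,0],-0.131,1]]'; python3 -c "
from h import *
print(R.from_quat(robot.get_obs()['tool_rot']).as_matrix().round(3),robot.get_obs()['q'].round(3))"
```

```text
time: 1.75
position: [0.4002, 0.1024, 0.3625]
time: 1.95
position: [0.4162, 0.0613, 0.3625]
tool_rot: [0.528, 0.471, -0.472, -0.526]
ft_force: [-0.0, 0.4, 0.1]
grip_width: 0.0868
[[ 0.111  0.001 -0.994]
 [ 0.994 -0.002  0.111]
 [-0.002 -1.    -0.001]] [-0.119  0.078  1.701 -0.002  1.362 -1.578]
```

```bash
python3 -m creep '[[[-42,0,-9],0,1],[[-42,0,-9],0,1],[[-42,0,-9],0,1],[[-42,0,-9],0,1],[[-42,0,-9],0,1],[[-42,0,-9],0,1],[[-42,0,-9],0,1],[[-42,0,-9],0,1]]' | head -2; python3 -m creep '[[[-42,0,-9],0,1],[[-42,0,-9],0,1],[[-42,40,-10],0,1],[[-42,40,-10],0,1],[[-38,40,-10],0,1],[[0,20,0],0,1],[[0,0,0],0,1]]'; python3 -c "
from h import *
c=snap('wrist','w1');print(robot.get_obs()['position'],c['position'],proj(c,[.436,-.385,.07]))"
```

```text
time: 2.75
position: [0.4486, -0.2779, 0.3623]
time: 3.45
position: [0.4696, -0.4679, 0.2337]
tool_rot: [-0.524, -0.472, 0.471, 0.531]
ft_force: [0.1, 0.3, -0.5]
grip_width: 0.0873
[ 0.47069796 -0.46829703  0.23653076] [ 0.40297334 -0.46122868  0.39634555] [421.39880228 162.8831285 ]
```

View pics/w1.png

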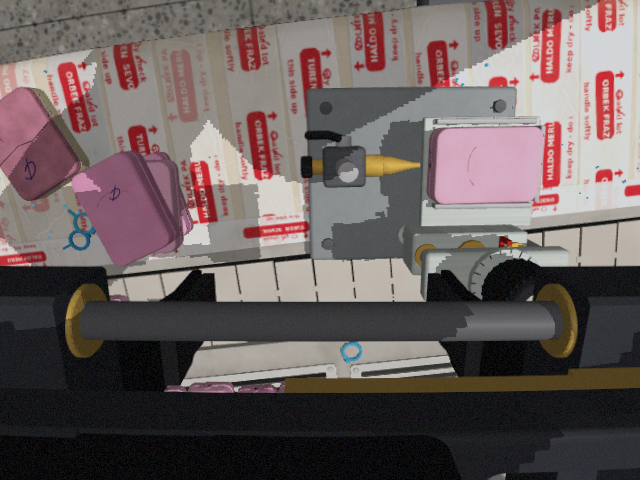

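```bash
python3 -m creep '[[[-24,20,-3],0,1],[[-23,30,-2],0,1],[[0,30,0],0,1],[[0,30,0],0,1],[[0,0,0],0,1]]'; python3 -c "
from h import *
c=snap('wrist','w2');print(robot.get_obs()['position'],c['position'],proj(c,[.436,-.385,.07]))
crop('w2',480,60,640,200,5,'w2c')"
```

```text
time: 4.0
position: [0.4704, -0.5138, 0.1265]
tool_rot: [-0.524, -0.472, 0.471, 0.529]
ft_force: [-0.3, 1.8, 0.4]
grip_width: 0.0867
[ 0.47141586 -0.51528332  0.12897987] [ 0.40335624 -0.50686003  0.28894664] [556.70975111 168.18628318]
```

View pics/w2.png

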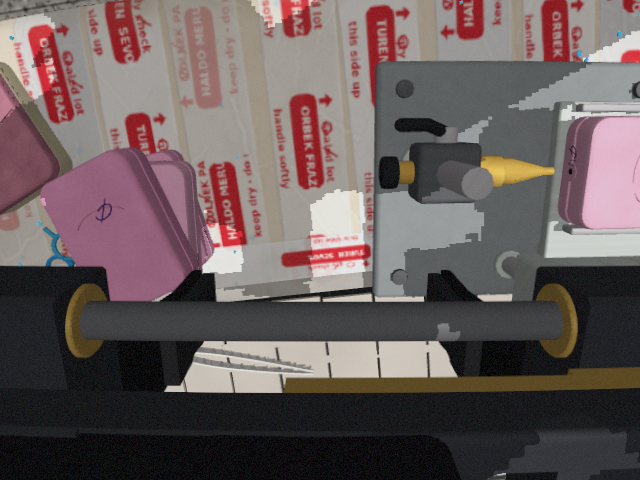

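View pics/w2c.png

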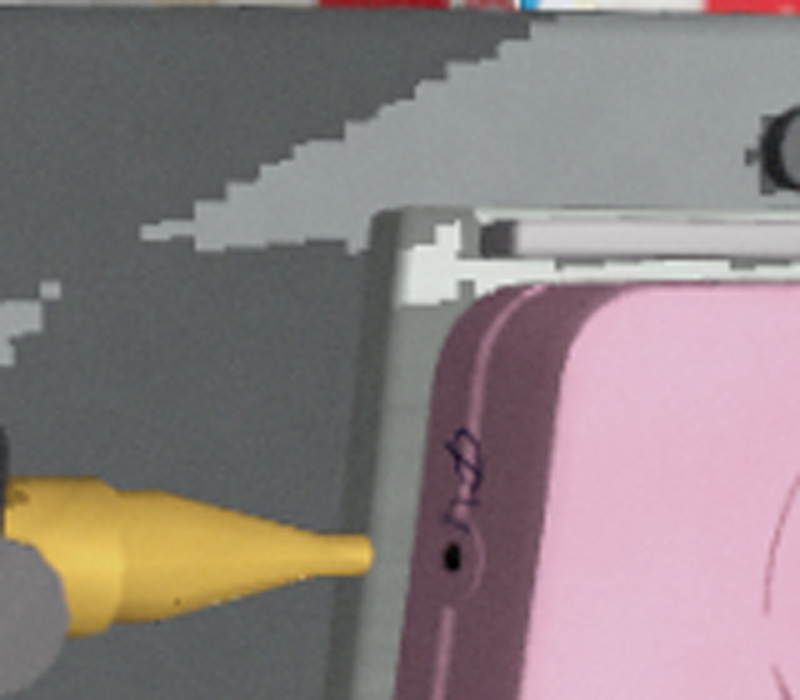

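```bash
python3 -c "
from h import *
crop('w1',370,100,530,230,5,'w1c');crop('scene0',270,260,320,310,12,'s1c')"
```

```text
(no output)
```

View pics/w1c.png

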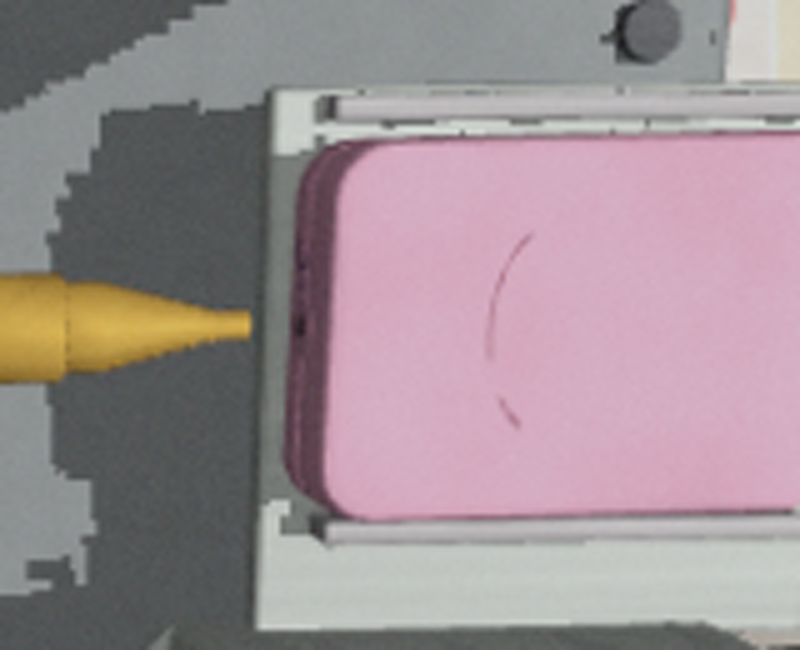

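View pics/s1c.png

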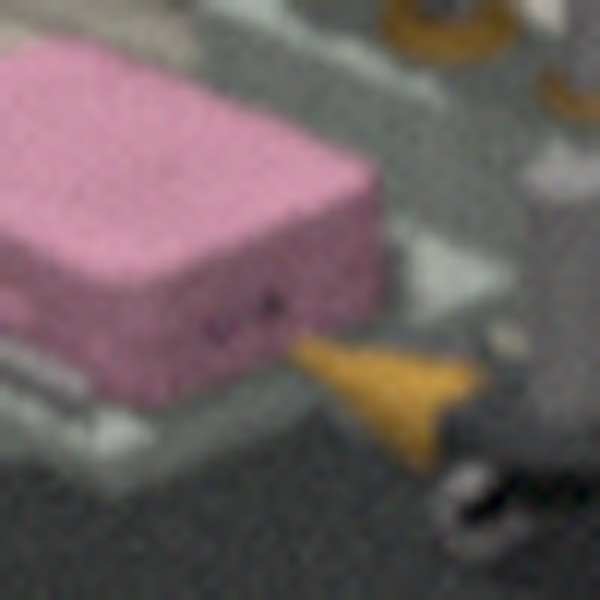

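```bash
cat > est.py <<'E'
from h import *
from scipy.optimize import least_squares
def solve(obs,x0=(.436,-.385,.073)):
    f=lambda p:np.concatenate([(proj(c,p)-np.array(uv)) for c,uv in obs])
    r=least_squares(f,x0,x_scale=.01); J=r.jac; return r.x,r.fun,np.sqrt(np.diag(np.linalg.inv(J.T@J)))*.3
if __name__=='__main__':
    s,w1,w2=load('scene0'),load('w1'),load('w2')
    for nm,idx in (('all',(0,1,2)),('w',(1,2)),('s,w2',(0,2))):
        P=[]
        for n,l in (('sprue',[(s,(292.67,285.17)),(w1,(429.9,165)),(w2,(570.6,171.4))]),('tip',[(s,(294.33,288.6)),(w1,(420,164.8)),(w2,(554.1,171))])):
            x,f,sd=solve([l[i] for i in idx]); P.append(x); print(nm,n,(x*1e3).round(2),f.round(2),(sd*1e3).round(2))
        print('diff',((P[0]-P[1])*1e3).round(2))
E
python3 est.py
```

```text
all sprue [ 437.91 -379.62   73.76] [-0.48 -0.02 -0.17  0.    0.02  0.1 ] [0.16 0.3  0.55]
all tip [ 437.47 -385.83   68.94] [ 0.24 -0.03  0.12  0.   -0.04 -0.06] [0.16 0.29 0.57]
diff [0.44 6.21 4.82]
w sprue [ 437.94 -379.37   73.31] [ 0.   -0.04 -0.    0.03] [0.17 0.42 0.83]
w tip [ 437.44 -386.01   69.31] [-0.    0.02  0.   -0.02] [0.18 0.41 0.88]
diff [0.5  6.64 4.  ]
s,w2 sprue [ 437.8  -379.97   74.25] [-0.39 -0.18 -0.09  0.05] [0.21 0.47 0.75]
s,w2 tip [ 437.54 -385.6    68.61] [ 0.18  0.07  0.04 -0.03] [0.21 0.45 0.75]
diff [0.26 5.63 5.63]
```

```bash
python3 -m creep '[[[0,-45,0],0,1],[[0,-45,0],0,1],[[0,-40,0],0,1],[[0,-20,0],0,1],[[40,0,-5],0,1],[[40,0,-5],0,1],[[40,0,-5],0,1],[[41,0,-4],0,1]]'|head -2
for i in 1 2; do :; done
python3 -m creep '[[[0,0,0],0.149,1],[[0,0,0],0.149,1],[[0,0,0],0.149,1],[[0,0,0],0.149,1],[[0,0,0],0.149,1],[[0,0,0],0.149,1],[[0,0,0],0.149,1],[[0,0,0],0.149,1]]'|head -2
python3 -m creep '[[[0,0,0],0.149,1],[[0,0,0],0.149,1],[[0,0,0],0.149,1],[[0,0,0],0.149,1],[[0,0,0],0.149,1],[[0,0,0],0.149,1],[[0,0,0],0.149,1],[[0,0,0],0.149,1]]'|head -2
python3 -m creep '[[[0,0,0],0.149,1],[[0,0,0],0.149,1],[[0,0,0],0.149,1],[[0,0,0],0.149,1],[[0,0,0],0.149,1],[[0,0,0],0,1]]'
python3 -c "
from h import *
o=robot.get_obs();print(o['q'].round(3),o['position'],R.from_quat(o['tool_rot']).as_matrix().round(3))
c=snap('wrist','w3');print(proj(c,[.5077,-.3569,.196]))"
```

```text
time: 4.85
position: [0.5094, -0.3575, 0.2833]
time: 5.65
position: [0.5091, -0.3588, 0.2832]
time: 6.45
position: [0.5091, -0.3588, 0.2832]
time: 7.05
position: [0.5091, -0.3588, 0.2828]
tool_rot: [0.475, -0.521, 0.526, -0.475]
ft_force: [-0.4, 0.6, -0.1]
grip_width: 0.0872
[-0.793  0.463  1.371  0.     1.301  0.874] [ 0.50909372 -0.35884578  0.28282773] [[-0.097  0.004  0.995]
 [-0.995 -0.004 -0.097]
 [ 0.004 -1.     0.005]]
[317.54230565 242.25133054]
```

View pics/w3.png

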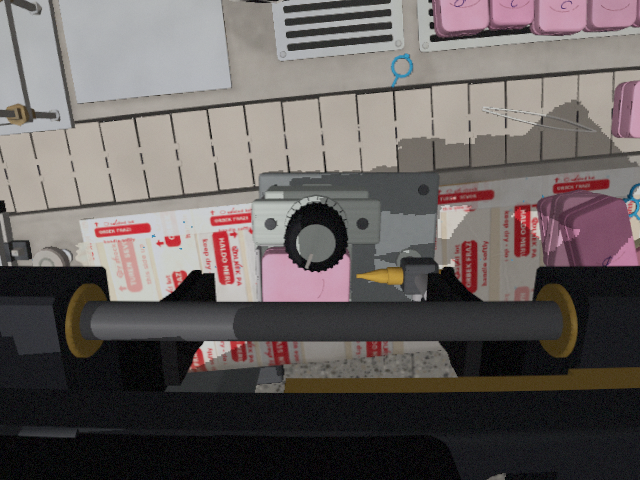

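```bash
python3 -m creep '[[[-2,30,-2],0,1],[[0,30,0],0,1],[[0,30,0],0,1],[[0,20,0],0,1],[[0,10,0],0,1],[[0,0,0],0,1]]'; python3 -c "
from h import *
snap('wrist','w4')"
```

```text
time: 7.7
position: [0.5061, -0.3561, 0.1587]
tool_rot: [-0.475, 0.524, -0.523, 0.475]
ft_force: [-0.1, 0.2, -0.1]
grip_width: 0.087
```

View pics/w4.png

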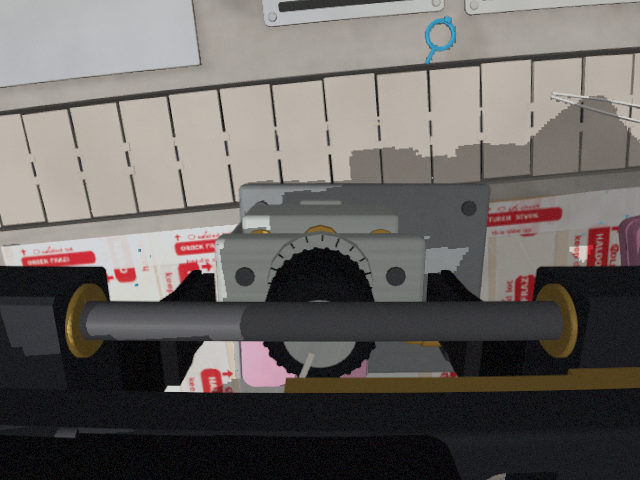

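```bash
python3 -m creep '[[[0,-3,0],0,0.55],[[0,0,0],0,0.42],[[0,0,0],0,0.3],[[0,0,0],0,0.3],[[0,0,0],0,0.3],[[0,0,0],0,0.3]]' 25; python3 -c "
from h import *
o=robot.get_obs();print(o['q'].round(3),o['position'],o['grip_width'],o['ft_force'],o['moment'])
snap('wrist','w5')"
```

```text
time: 8.35
position: [0.5063, -0.3564, 0.162]
tool_rot: [0.475, -0.524, 0.524, -0.475]
ft_force: [-0.2, 0.2, 0.5]
grip_width: 0.0471
[-0.794  0.591  1.506 -0.     1.045  0.875] [ 0.50627035 -0.35637543  0.16197154] 0.047074216875206694 [-0.20588678  0.19651693  0.49460321] [-0.03354296  0.15481765 -0.00111063]
```

View pics/w5.png

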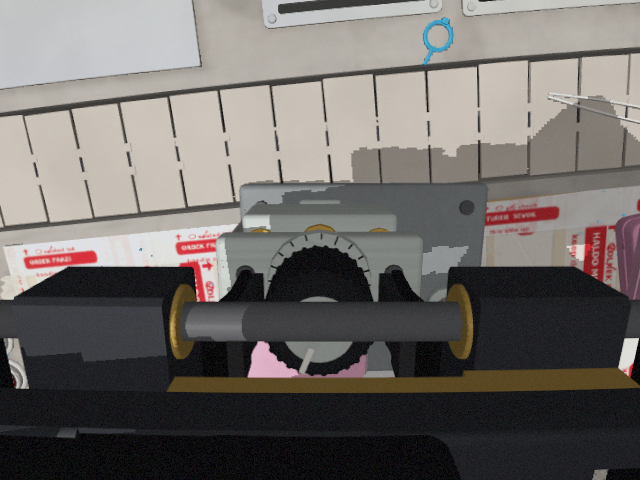

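Still closing (47 mm); continue.

```bash
python3 -m creep '[[[0,0,0],0,0.3],[[0,0,0],0,0.3],[[0,0,0],0,0.3],[[0,0,0],0,0.3]]' 25; python3 -c "
from h import *
o=robot.get_obs();print(o['grip_width'],o['ft_force'],o['moment']); snap('scene','s6');crop('s6',230,190,370,350,5,'s6c')"
```

```text
time: 8.8
position: [0.5062, -0.3562, 0.1619]
tool_rot: [-0.475, 0.524, -0.524, 0.475]
ft_force: [0.5, 2.3, 0.4]
grip_width: 0.0397
0.03972188861650551 [0.49705791 2.32292788 0.38906718] [0.18312919 0.15280948 0.09036131]
```

View pics/s6c.png

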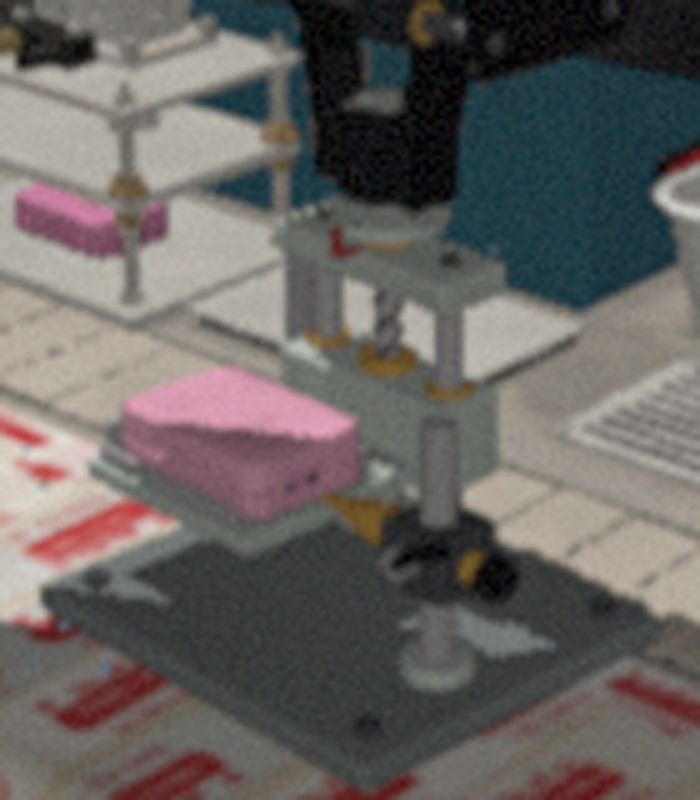

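```bash
python3 -m creep '[[[0,0,0],-0.14,0.3],[[0,0,0],-0.14,0.3],[[0,0,0],-0.14,0.3],[[0,0,0],-0.14,0.3],[[0,0,0],-0.14,0.3],[[0,0,0],-0.14,0.3],[[0,0,0],-0.14,0.3],[[0,0,0],-0.14,0.3]]' 25; python3 -c "
from h import *
o=robot.get_obs();print(o['q'].round(3),o['ft_force'],o['moment']); snap('scene','s7');crop('s7',230,190,370,350,5,'s7c')"
```

```text
time: 9.65
position: [0.5071, -0.3574, 0.1619]
tool_rot: [0.682, -0.189, 0.191, -0.681]
ft_force: [0.7, -1.0, -2.1]
grip_width: 0.0396
[-0.794  0.591  1.505  0.     1.043 -0.251] [ 0.67184348 -0.97129067 -2.08537203] [-0.3018551  -0.36876603 -0.11687268]
```

View pics/s7c.png

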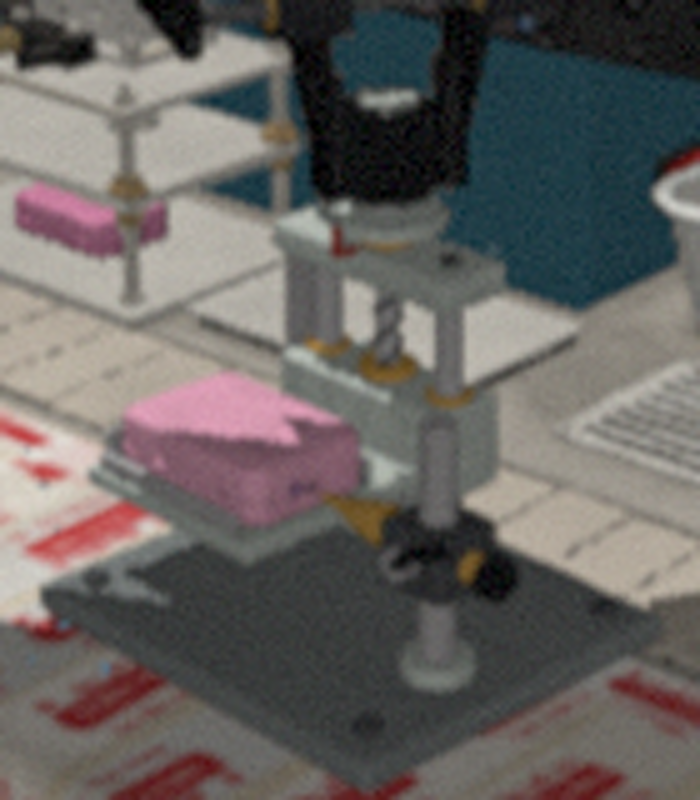

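```bash
python3 -m creep '[[[0,0,0],-0.14,0.3],[[0,0,0],-0.14,0.3],[[0,0,0],-0.14,0.3],[[0,0,0],-0.14,0.3],[[0,0,0],-0.14,0.3],[[0,0,0],-0.14,0.3],[[0,0,0],-0.14,0.3],[[0,0,0],-0.14,0.3]]' 25 |head -1;python3 -m creep '[[[0,0,0],-0.14,0.3],[[0,0,0],-0.14,0.3],[[0,0,0],-0.14,0.3],[[0,0,0],0,0.3]]' 25;  python3 -c "
from h import *
o=robot.get_obs();print(o['q'].round(3),o['ft_force'],o['moment']); snap('scene','s8');crop('s8',230,190,370,350,5,'s8c')"
```

```text
time: 10.5
time: 10.9
position: [0.5079, -0.3562, 0.1619]
tool_rot: [0.623, 0.337, -0.334, -0.622]
ft_force: [4.3, 1.4, -1.9]
grip_width: 0.0393
[-0.793  0.591  1.505  0.003  1.044 -1.783] [ 4.25081517  1.36696552 -1.91447948] [ 0.51384964 -1.12485478 -0.00834293]
```

View pics/s8c.png

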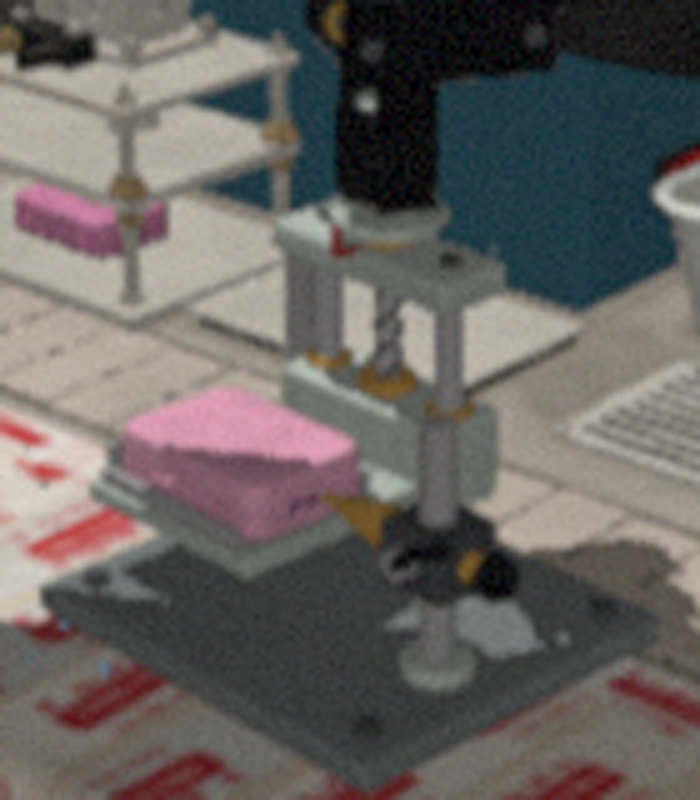

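```bash
python3 -c "
from h import *
s=load('s8')
for z in (.0738,.0688,.0638): print(z,proj(s,[.4379,-.3796,z]))
a=[cv2.cvtColor(load(n)['pixels'],cv2.COLOR_RGB2GRAY).astype(np.float32) for n in ('s6','s7','s8')]
for name,(x0,y0,x1,y1) in dict(backblock=(288,255,330,280),leftlip=(246,275,262,300),fixed=(255,310,330,345)).items():
  for i in (1,2):
    W=cv2.createHanningWindow((x1-x0,y1-y0),cv2.CV_32F)
    print(name,i,cv2.phaseCorrelate(a[0][y0:y1,x0:x1],a[i][y0:y1,x0:x1],W))
"
```

```text
0.0738 [292.17567773 285.132182  ]
0.0688 [292.21806326 287.56724496]
0.0638 [292.26030795 289.99335564]
backblock 1 ((0.6756330684622327, 1.0582730234124131), 0.9516961441040039)
backblock 2 ((-1.0553010932461007, 2.0544282736334196), 0.3432305420769586)
leftlip 1 ((0.0256499609485612, 0.6225415792837765), 1.064655417203903)
leftlip 2 ((-2.399957506019364, 6.0119340169253155), 0.32396417021751406)
fixed 1 ((0.4724731355835985, -0.15705955946530992), 1.0945310610312002)
fixed 2 ((0.5066427394638993, -0.1747186277799635), 1.1411808301784374)
```

```bash
python3 -m creep '[[[0,0,0],-0.14,0.3],[[0,0,0],-0.14,0.3],[[0,0,0],0,0.3]]' 25|head -1; python3 -c "
from h import *
o=robot.get_obs();print(o['q'].round(3),o['moment']);snap('scene','s9');crop('s9',230,190,370,350,5,'s9c')"
python3 -m creep '[[[0,0,0],0.14,0.3],[[0,0,0],0.14,0.3],[[0,0,0],0.14,0.3],[[0,0,0],0.14,0.3],[[0,0,0],0.14,0.3],[[0,0,0],0.14,0.3],[[0,0,0],0,0.3]]' 25|head -1; python3 -c "
from h import *
o=robot.get_obs();print(o['q'].round(3),o['moment']);snap('scene','s10');crop('s10',230,190,370,350,5,'s10c')"
```

```text
time: 11.25
[-0.793  0.591  1.505  0.003  1.044 -2.063] [ 0.5517046  -1.11191346  0.08026795]
time: 12.0
[-0.793  0.591  1.504  0.002  1.042 -1.218] [ 0.14077349 -1.34735146 -0.02510867]
```

View pics/s9c.png

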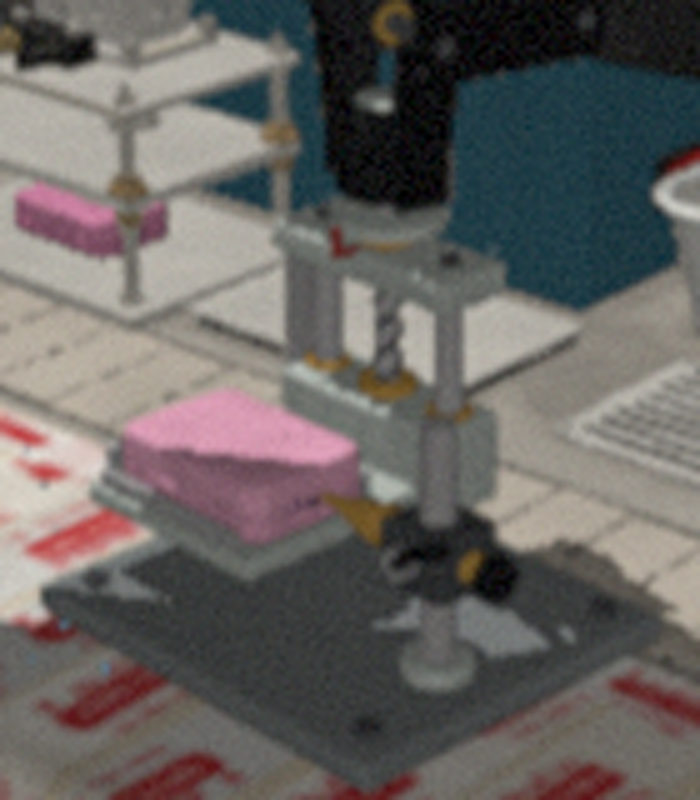

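View pics/s10c.png

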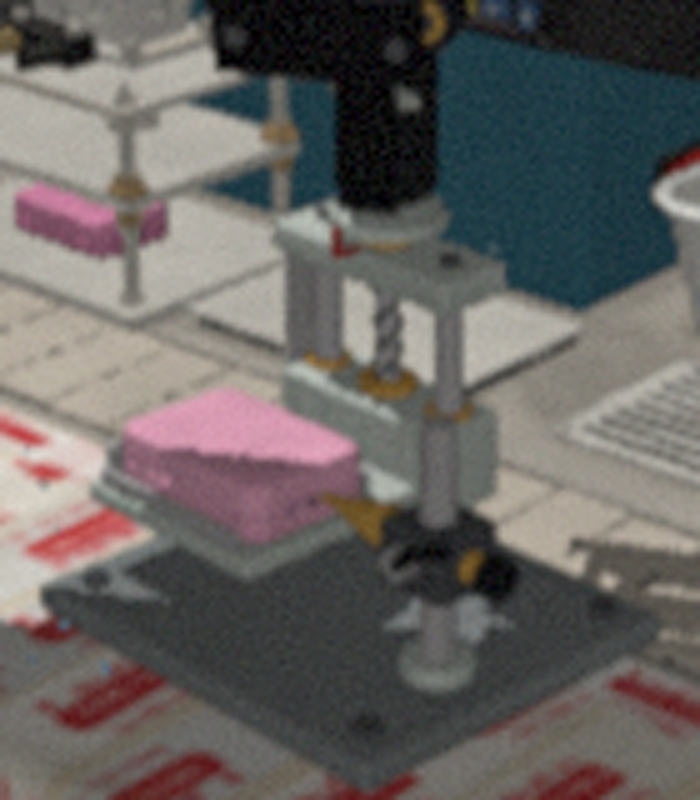

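```bash
python3 -m creep '[[[0,0,0],0.14,0.3],[[0,0,0],0.14,0.3],[[0,0,0],0.14,0.3],[[0,0,0],0.14,0.3],[[0,0,0],0.14,0.3],[[0,0,0],0.14,0.3],[[0,0,0],0.06,0.3],[[0,0,0],0,0.3]]' 25|head -1; python3 -c "
from h import *
o=robot.get_obs();print(o['q'].round(3),o['moment'],o['tool_rot']);snap('scene','s11')"
python3 -m creep '[[[0,0,0],0,0.5],[[0,0,0],0,0.7],[[0,0,0],0,0.9],[[0,0,0],0,1],[[0,0,0],0,1],[[0,0,0],0,1]]'
python3 -c "
from h import *
o=robot.get_obs();print(o['q'].round(3),o['position'],R.from_quat(o['tool_rot']).as_matrix().round(3))"
```

```text
time: 12.85
[-7.940e-01  5.910e-01  1.505e+00 -1.000e-03  1.043e+00 -3.220e-01] [-0.48243889 -0.84658304 -0.05677399] [ 0.68822713 -0.16451196  0.16595433 -0.68683214]
time: 13.5
position: [0.5061, -0.3563, 0.1619]
tool_rot: [-0.688, 0.164, -0.164, 0.688]
ft_force: [0.3, 0.4, -0.0]
grip_width: 0.0756
[-0.794  0.591  1.506 -0.     1.046 -0.325] [ 0.50605591 -0.35625089  0.16190703] [[ 0.892 -0.     0.452]
 [-0.452  0.     0.892]
 [-0.001 -1.     0.   ]]
```

```bash
python3 -m creep '[[[0,-40,0],0,1],[[0,-45,0],0,1],[[0,-45,0],-0.149,1],[[0,-10,0],-0.149,1],[[0,0,0],-0.149,1],[[0,0,0],-0.149,1],[[0,0,0],-0.149,1],[[0,0,0],-0.149,1]]'|head -2;python3 -m creep '[[[0,0,0],-0.149,1],[[0,0,0],-0.149,1],[[0,0,0],-0.149,1],[[0,0,0],-0.149,1],[[0,0,0],-0.149,1],[[0,0,0],-0.149,1],[[0,0,0],-0.142,1],[[0,0,0],0,1]]'
python3 -c "
from h import *
o=robot.get_obs();r=R.from_quat(o['tool_rot']).as_matrix();print(o['q'].round(3),o['position'],r.round(3), r.T@(np.array([.471,-.5148,.128])-o['position']))"
```

```text
time: 14.3
position: [0.5061, -0.3562, 0.302]
time: 15.1
position: [0.5061, -0.3563, 0.3019]
tool_rot: [-0.526, -0.472, 0.472, 0.527]
ft_force: [-0.4, 0.5, -0.7]
grip_width: 0.0873
[-0.794  0.444  1.351 -0.     1.348 -2.255] [ 0.50611732 -0.35627587  0.30186513] [[ 0.109 -0.    -0.994]
 [ 0.994  0.     0.109]
 [ 0.    -1.     0.   ]] [-0.16145072  0.17383883  0.01749101]
```

```bash
python3 -m creep '[[[-40,0,4],0,1],[[-40,0,4],0,1],[[-40,0,5],0,1],[[-41,0,4],0,1],[[0,45,0],0,1],[[0,45,0],0,1],[[0,45,0],0,1],[[0,39,0],0,1]]'|head -2;python3 -m creep '[[[0,0,0],0,1],[[0,0,0],0,1]]'
python3 -c "
from h import *
c=snap('wrist','w12');print(robot.get_obs()['position'],c['position'])
crop('w12',480,60,640,200,5,'w12c');snap('scene','s12');crop('s12',270,260,320,310,12,'s12c')"
```

```text
time: 15.9
position: [0.4711, -0.514, 0.1255]
time: 16.1
position: [0.4719, -0.5146, 0.1279]
tool_rot: [-0.527, -0.472, 0.471, 0.527]
ft_force: [-0.1, -0.8, 0.1]
grip_width: 0.087
[ 0.47270487 -0.51586473  0.12986453] [ 0.40434299 -0.50676598  0.29009721]
```

View pics/w12c.png

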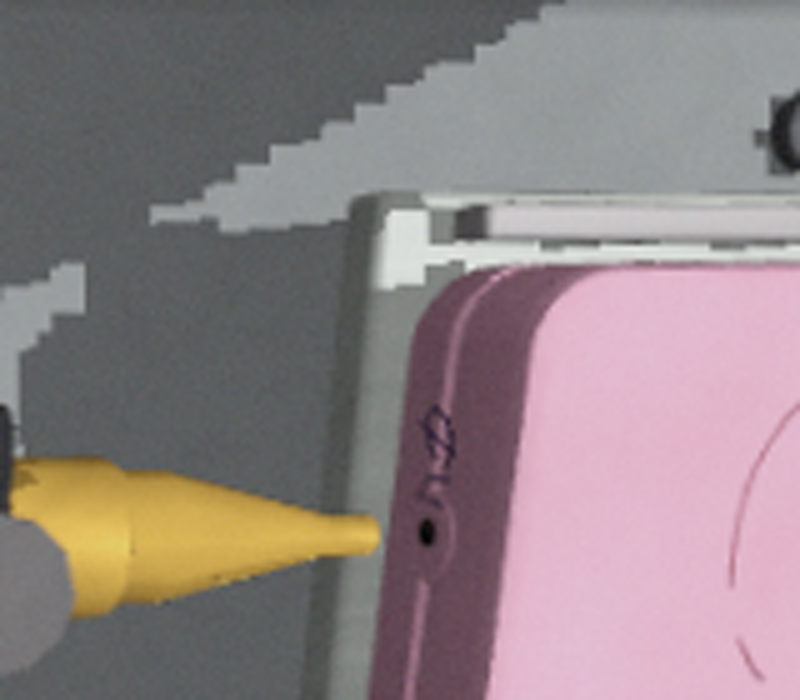

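View pics/s12c.png

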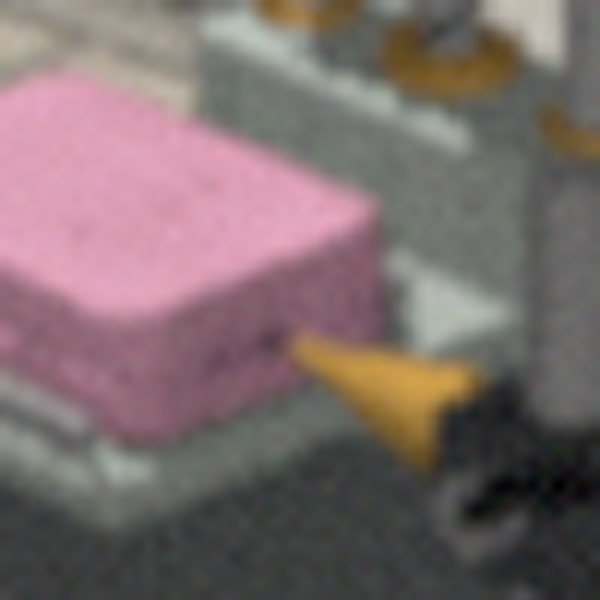

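```bash
cat > dz.py <<'E'
from est import *
# tip 3D from all views, sprue from w view under gap g
s,w1,w2,w12=map(load,('scene0','w1','w2','w12'))
def cp(x,y,x0=480,y0=60,k=5): return (x0+(x+.5)/k-.5,y0+(y+.5)/k-.5)
tip,f,sd=solve([(s,cp(292,343,270,260,12)),(w1,cp(250,324,370,100)),(w2,cp(371,555)),(w12,cp(376,536))]); print('tip',tip*1e3,f.round(2),sd*1e3)
def dz(c,tpx,spx,g=.007,yaw=np.deg2rad(-6),zt=None):
    # local tip adjusted onto its pixel ray at the joint z
    t=onz(c,*tpx,tip[2] if zt is None else zt)
    n=np.array([-np.sin(yaw),np.cos(yaw),0]); o,d=ray(c,*spx)
    k=((t+g*n-o)@n)/(d@n); p=o+k*d; return (p-t)*1e3
if __name__=='__main__':
  for g in (.0065,.007,.0075):
    print(g,dz(w2,cp(371,555),cp(453,557),g).round(2),dz(w12,cp(376,536),cp(427,533),g).round(2))
  for zt in (.067,.071): print(zt,dz(w2,cp(371,555),cp(453,557),zt=zt).round(2),dz(w12,cp(376,536),cp(427,533),zt=zt).round(2))
  for dzz in (-3,-2,-1,0,1): 
     n=np.array([.1045,.9945,0]); a=proj(w12,tip);b=proj(w12,tip+.007*n+[0,0,dzz/1e3]); print(dzz,(b-a).round(2), (proj(s,tip+.007*n+[0,0,dzz/1e3])-proj(s,tip)).round(2))
E
python3 dz.py
```

```text
tip [ 437.1356864  -386.33674816   69.50214471] [ 0.77  0.31  0.01  0.1  -0.1  -0.09  0.28 -0.1 ] [0.13036771 0.28436727 0.54537808]
0.0065 [0.45 6.49 4.15] [ 0.5   6.48 -1.67]
0.007 [0.59 6.98 3.32] [ 0.62  6.97 -2.53]
0.0075 [0.72 7.47 2.49] [ 0.75  7.46 -3.39]
0.067 [0.57 6.98 3.49] [ 0.61  6.97 -2.42]
0.071 [0.59 6.98 3.22] [ 0.63  6.97 -2.59]
-3 [ 9.68 -0.48] [-2.51  0.22]
-2 [10.72 -0.3 ] [-2.52 -0.27]
-1 [11.76 -0.13] [-2.53 -0.75]
0 [12.81  0.05] [-2.54 -1.24]
1 [13.87  0.23] [-2.55 -1.73]
```

```bash
python3 -c "
from h import *
crop('w12',538,155,578,185,20,'w12d')
crop('w2',538,156,578,186,20,'w2d')"
```

```text
(no output)
```

View pics/w12d.png

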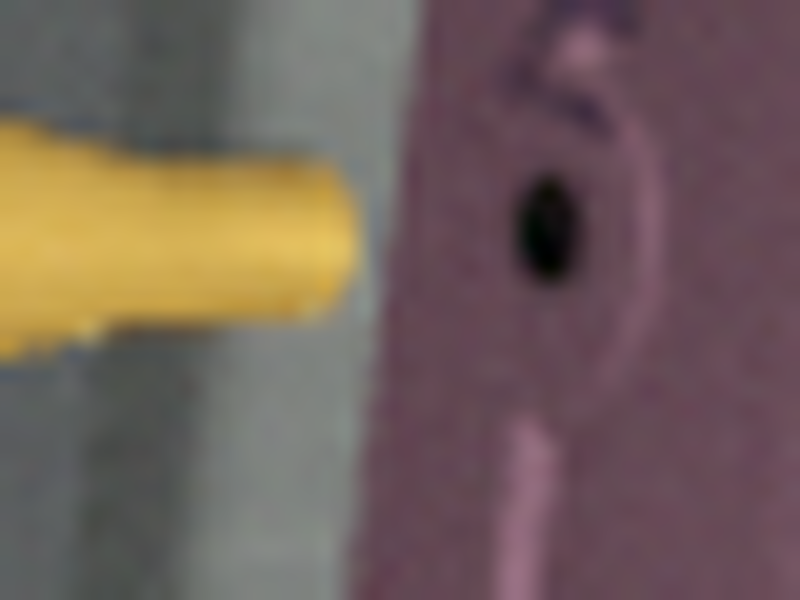

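View pics/w2d.png

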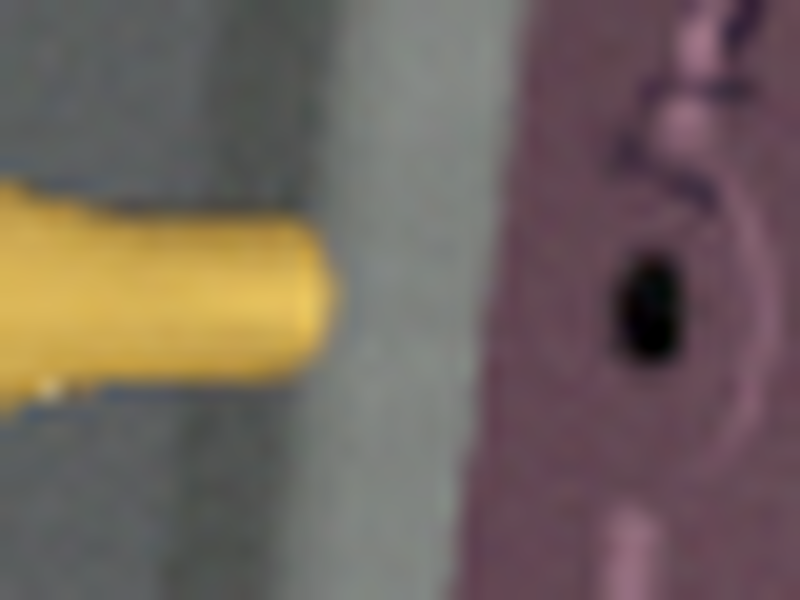

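```bash
cat > disc.py <<'E'
from est import *
w1,w2,w12,s=map(load,('w1','w2','w12','scene0'))
def cp(x,y,x0,y0,k): return np.array((x0+(x+.5)/k-.5,y0+(y+.5)/k-.5))
n=np.array([.1045,.9945,0]); e=np.array([.9945,-.1045,0]); Z=np.array([0,0,1.])
a=np.linspace(0,2*np.pi,181)
def ext(c,t,r):
    P=np.array([proj(c,t+r*(np.cos(i)*e+np.sin(i)*Z)) for i in a]); return P[:,0].max(),P[:,1].min(),P[:,1].max()
# measured: right, top, bottom of tip
def run(c,meas,sp,z,g=.007):
    f=lambda p:np.array(ext(c,np.array([p[0],p[1],z]),p[2]))-meas
    r=least_squares(f,[.437,-.386,.002],x_scale=[.01,.01,.001],diff_step=1e-4).x
    t=np.array([r[0],r[1],z]); o,d=ray(c,*sp); k=((t+g*n-o)@n)/(d@n); p=o+k*d
    return t,r[2],(p-t)*1e3
def m(x,yt,yb,x0,y0,k):
    q=cp(x,yt,x0,y0,k);return np.array([q[0],q[1],cp(x,yb,x0,y0,k)[1]])
if __name__=='__main__':
  for z in (.066,.068,.07):
    print(z,'w12',*[np.round(v,4) for v in run(w12,m(360,157,324,538,155,20),cp(550,230,538,155,20),z)])
    print(z,'w2 ',*[np.round(v,4) for v in run(w2,m(338,214,383,538,156,20),cp(650,308,538,156,20),z)])
    print(z,'w1 ',*[np.round(v,4) for v in run(w1,m(251,310,338,370,100,5),cp(299.5,325,370,100,5),z)])
E
python3 disc.py
```

```text
0.066 w12 [ 0.4375 -0.3854  0.066 ] 0.0022 [ 0.5073  6.9851 -0.9012]
0.066 w2  [ 0.4376 -0.3853  0.066 ] 0.0022 [0.4686 6.9891 4.9349]
0.066 w1  [ 0.4374 -0.3859  0.066 ] 0.0022 [0.564  6.9791 4.3586]
0.068 w12 [ 0.4372 -0.3865  0.068 ] 0.0022 [ 0.5188  6.9838 -1.0004]
0.068 w2  [ 0.4373 -0.3864  0.068 ] 0.0022 [0.481  6.9878 4.7865]
0.068 w1  [ 0.4372 -0.3864  0.068 ] 0.0021 [0.578  6.9776 4.1707]
0.07 w12 [ 0.4369 -0.3876  0.07  ] 0.0022 [ 0.5303  6.9826 -1.0995]
0.07 w2  [ 0.4369 -0.3875  0.07  ] 0.0022 [0.4933 6.9865 4.6382]
0.07 w1  [ 0.437  -0.3868  0.07  ] 0.0021 [0.5919 6.9762 3.9828]
```

```bash
python3 -m creep '[[[0,-45,0],0,1],[[0,-45,0],0,1],[[41,0,4],0,1],[[41,0,5],0,1],[[41,0,4],0,1],[[0,0,0],0,1],[[0,0,0],0,1]]'
python3 -c "
from h import *
c=snap('wrist','w13');print(robot.get_obs()['position'],c['position']);u=proj(c,[.437,-.383,.068]);print(u);u=u.astype(int)
crop('w13',u[0]-25,u[1]-20,u[0]+25,u[1]+20,16,'w13d')"
```

```text
time: 16.9
position: [0.4736, -0.3914, 0.2213]
tool_rot: [0.529, 0.472, -0.473, -0.524]
ft_force: [-0.0, -0.4, 0.8]
grip_width: 0.0875
[ 0.47358603 -0.39245415  0.22083106] [ 0.40538669 -0.38269586  0.38321175]
[327.61988364 168.76835245]
```

View pics/w13d.png

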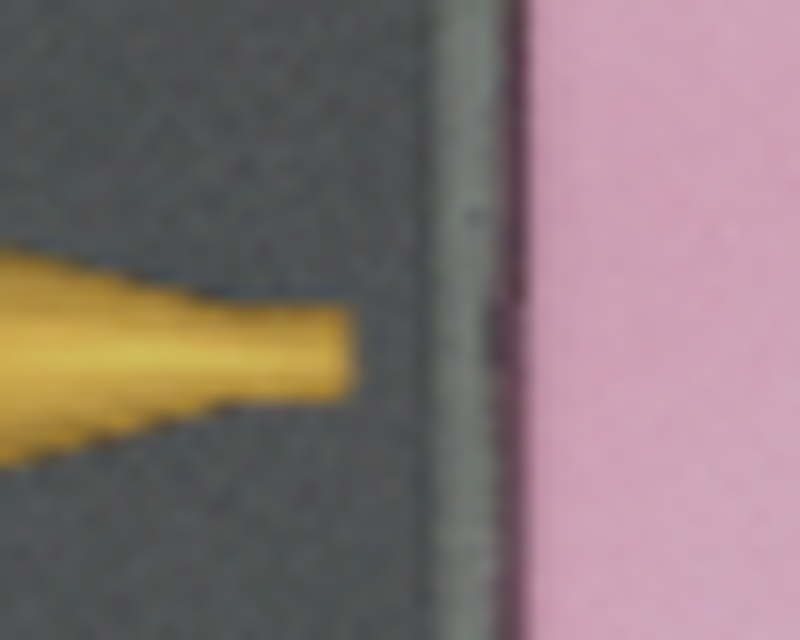

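```bash
cat > st.py <<'E'
from disc import *
w13=load('w13'); u0,v0=302,148
n=np.array([.1045,.9945,0])
for zt in (.067,.068,.069):
  tp,r,_=run(w12,m(360,157,324,538,155,20),cp(550,230,538,155,20),zt)
  # w13 tip: right extremity measured
  q=cp(355,352,u0,v0,16); d13=(proj(w13,tp)-q)
  print('zt',zt,'w13 tip resid px',d13.round(2), 'ext',round(ext(w13,tp,r)[0]-q[0],2))
  for hx in (480,485,490,500):
    for zs in (zt-.001,zt):
      h=onz(w13,*cp(hx,338,u0,v0,16),zs); t=onz(w13,*q,zt+.0005); print(hx,zs,'gap',round(((h-t)@n)*1e3,2), end=' | ')
  print()
  for g in (.006,.0063,.0065,.0067,.007): print(g, run(w12,m(360,157,324,538,155,20),cp(550,230,538,155,20),zt,g)[2].round(2),run(w2,m(338,214,383,538,156,20),cp(650,308,538,156,20),zt,g)[2].round(2))
E
python3 st.py
```

```text
zt 0.067 w13 tip resid px [-0.02 -0.03] ext -0.01
480 0.066 gap 5.84 | 480 0.067 gap 5.82 | 485 0.066 gap 6.07 | 485 0.067 gap 6.05 | 490 0.066 gap 6.31 | 490 0.067 gap 6.29 | 500 0.066 gap 6.77 | 500 0.067 gap 6.75 | 
0.006 [0.26 6.01 0.76] [0.21 6.01 6.52]
0.0063 [0.33 6.3  0.25] [0.29 6.3  6.02]
0.0065 [ 0.38  6.5  -0.09] [0.34 6.5  5.69]
0.0067 [ 0.44  6.69 -0.44] [0.4  6.7  5.36]
0.007 [ 0.51  6.98 -0.95] [0.47 6.99 4.86]
zt 0.068 w13 tip resid px [-0.76 -0.01] ext -0.76
480 0.067 gap 5.82 | 480 0.068 gap 5.8 | 485 0.067 gap 6.05 | 485 0.068 gap 6.03 | 490 0.067 gap 6.29 | 490 0.068 gap 6.27 | 500 0.067 gap 6.75 | 500 0.068 gap 6.73 | 
0.006 [0.26 6.01 0.72] [0.22 6.01 6.44]
0.0063 [0.34 6.3  0.2 ] [0.3  6.3  5.95]
0.0065 [ 0.39  6.49 -0.14] [0.35 6.5  5.62]
0.0067 [ 0.44  6.69 -0.49] [0.4  6.69 5.28]
0.007 [ 0.52  6.98 -1.  ] [0.48 6.99 4.79]
zt 0.069 w13 tip resid px [-1.51  0.  ] ext -1.5
480 0.068 gap 5.8 | 480 0.069 gap 5.78 | 485 0.068 gap 6.03 | 485 0.069 gap 6.01 | 490 0.068 gap 6.27 | 490 0.069 gap 6.25 | 500 0.068 gap 6.73 | 500 0.069 gap 6.71 | 
0.006 [0.27 6.   0.67] [0.22 6.01 6.37]
0.0063 [0.35 6.3  0.15] [0.3  6.3  5.87]
0.0065 [ 0.4   6.49 -0.19] [0.36 6.5  5.54]
0.0067 [ 0.45  6.69 -0.54] [0.41 6.69 5.21]
0.007 [ 0.52  6.98 -1.05] [0.49 6.99 4.71]
```

Run:
```python
from h import *
for n,rows,x0,x1 in (('w12',range(164,170),573,590),('w13',range(166,173),328,342)):
    p=load(n)['pixels'].astype(int)
    print(n); 
    a=np.mean([p[r,x0:x1] for r in rows],0).round().astype(int)
    for i,v in enumerate(a): print(x0+i,v, end=';')
    print()
    for r in rows: print(r,p[r,x0:x1,0])
# average scene
acc=0
for i in range(16):
    c=robot.camera('scene'); acc=acc+c['pixels'].astype(float)
acc/=16; np.save('pics/savg.npy',acc)
im=cv2.cvtColor(acc.round().astype(np.uint8),cv2.COLOR_RGB2BGR)
cv2.imwrite('pics/savg.png',im); crop('savg',275,268,315,298,20,'savgc')
print(robot.get_obs()['time'])
```

```text
w12
573 [100  71  84];574 [101  74  86];575 [101  74  86];576 [102  73  85];577 [102  74  85];578 [106  77  90];579 [111  81  94];580 [115  83  97];581 [168 126 144];582 [210 164 185];583 [220 174 194];584 [223 176 198];585 [225 179 200];586 [226 181 202];587 [227 182 204];588 [226 182 204];589 [227 182 203];
164 [ 99 102 102 103 103 107 111 111 141 197 218 223 224 227 227 226 226]
165 [ 98  99 103 102 104 104 110 114 157 205 219 222 224 226 228 227 227]
166 [101 102 100 100  99 104 109 114 169 210 219 221 225 226 227 227 227]
167 [103 101 102 100 103 105 112 113 175 215 221 222 226 226 227 226 226]
168 [101 102 101 102 103 104 113 115 182 217 221 224 226 227 226 227 227]
169 [ 96 100 100 102 101 109 111 122 184 218 221 225 225 226 227 226 227]
w13
328 [74 76 77];329 [94 98 95];330 [109 112 110];331 [113 117 113];332 [92 89 89];333 [91 69 79];334 [113  82  95];335 [179 136 155];336 [199 153 173];337 [202 156 176];338 [205 159 180];339 [206 159 179];340 [207 161 181];341 [206 160 181];
166 [ 73  92 107 112  98  96  96 178 200 203 204 205 206 206]
167 [ 75  93 110 112  87  87 116 180 197 202 205 206 207 206]
168 [ 74  95 111 112  83  88 116 179 199 201 204 206 207 205]
169 [ 75  91 105 113  86  87 117 179 197 200 206 204 206 206]
170 [ 73  94 109 111  86  84 117 179 199 203 206 206 206 205]
171 [ 74  97 113 116 100  96 113 177 199 203 206 207 206 206]
172 [ 74  95 110 113 101  97 118 181 199 202 206 206 208 207]
17.75
```

View pics/savgc.png

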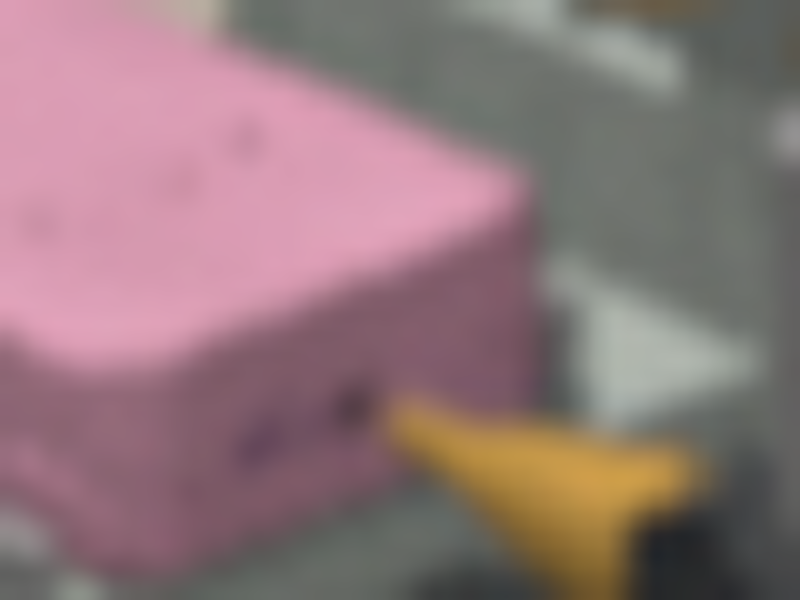

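```bash
cat > ov.py <<'E'
from disc import *
import sys
def ov(img,cam,t,x0,y0,w,h,k,out,g=.0065,sh=(0,0),dzs=(-1,0,1)):
    im=cv2.imread(f'pics/{img}.png')[y0:y0+h,x0:x0+w]; im=cv2.resize(im,None,fx=k,fy=k,interpolation=cv2.INTER_CUBIC)
    P=lambda p:tuple(int(v) for v in ((proj(cam,p)+sh-[x0,y0]+.5)*k-.5))
    for y,r in ((0,.0022),(-.005,.0022),(-.0215,.0065)):
        c=t+y*n; pts=np.array([P(c+r*(np.cos(i)*e+np.sin(i)*Z)) for i in a]); cv2.polylines(im,[pts],True,(255,0,0),1)
    cv2.line(im,P(t),P(t+g*n),(0,255,0),1)
    for d in dzs: cv2.circle(im,P(t+g*n+[0,0,d/1e3]),3,(0,255,255) if d else (0,255,0),-1)
    cv2.imwrite(f'pics/{out}.png',im)
if __name__=='__main__':
    tp=np.array([.4374,-.3859,.067])
    s=load('scene0'); ov('savg',s,tp,275,268,40,30,20,'ov1')
    ov('w12',load('w12'),tp,518,150,60,40,13,'ov2')
E
python3 ov.py
```

```text
(no output)
```

View pics/ov1.png

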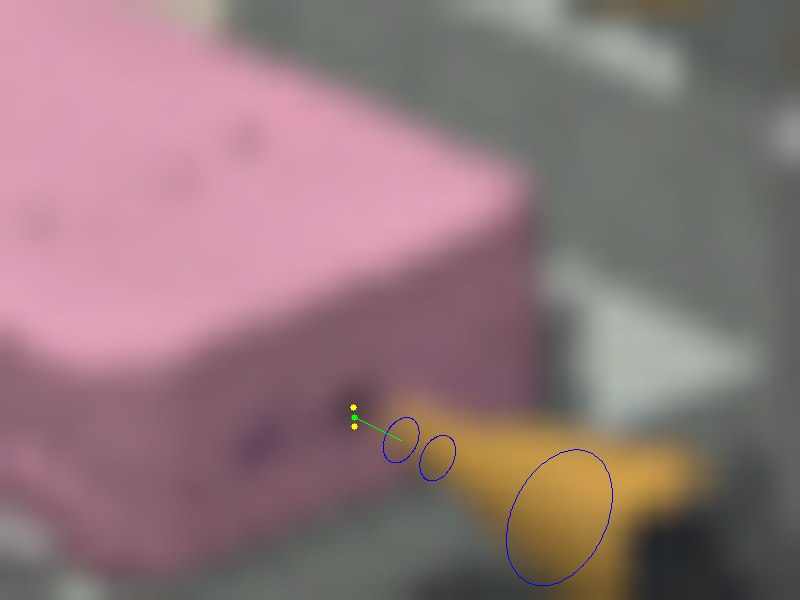

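View pics/ov2.png

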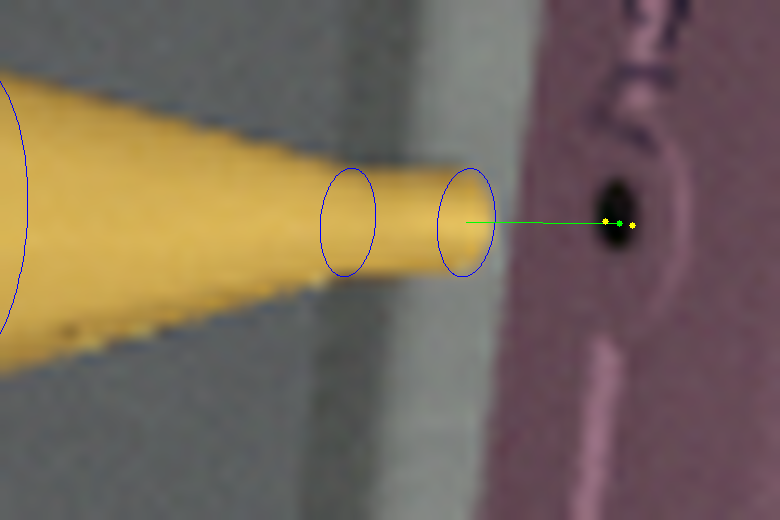

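Run:
```python
from ov import *
tp=np.array([.4374,-.3859,.067]); s=load('scene0')
ov('savg',s,tp,282,278,32,22,25,'ov3',sh=(0,-1.0))
```

```text
(no output)
```

View pics/ov3.png

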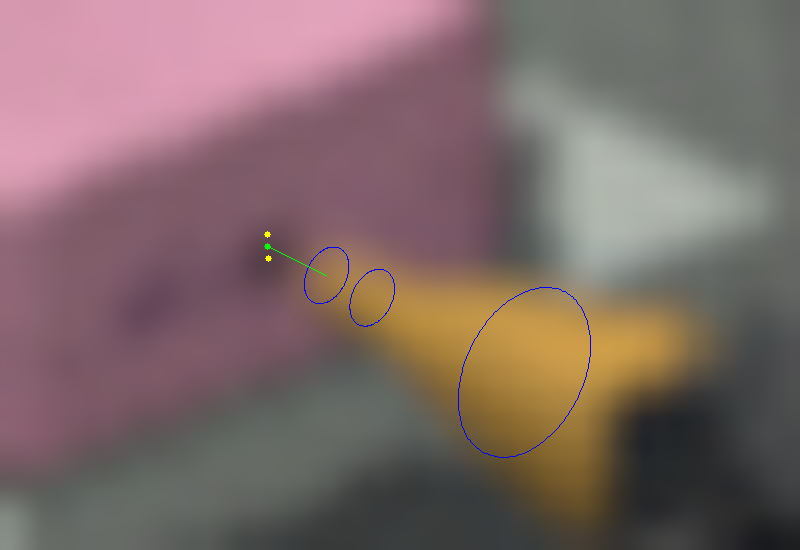

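Run:
```python
from disc import *
w13=load('w13')
f=lambda p:[proj(w12,[.4376,p[0],p[1]])[0]-581.0, proj(w13,[.4376,p[0],p[1]])[0]-334.55]
r=least_squares(f,[-.38,.08],x_scale=.01).x; print('top edge',r*1e3)
# parting-line hole centre from w12 with face plane y
mt=lambda v:(np.array(v))
q13=cp(355,352,302,148,16)[0]; q12=cp(360,240,538,155,20)[0]
def g(p):
    t=np.array([.4375,p[0],p[1]]); return [ext(w12,t,.0022)[0]-q12, ext(w13,t,.0022)[0]-q13]
t=least_squares(g,[-.386,.067],x_scale=.01,diff_step=1e-5).x; print('tip',t*1e3)
print('dz by top edge', (r[1]-.0135-t[1])*1e3,'gap',(r[0]-t[0])*1e3)
for y in (r[0],r[0]-.0005,r[0]-.001):
    o,d=ray(w12,*cp(550,230,538,155,20)); p=o+(y-o[1])/d[1]*d; print('hole z',p*1e3)
```

```text
top edge [-378.17810935   79.31685   ]
tip [-385.97022981   67.02676024]
dz by top edge -1.209910232705627 gap 7.792120465106023
hole z [ 438.0498529  -378.17810935   64.64995751]
hole z [ 437.91878744 -378.67810935   65.52658473]
hole z [ 437.78772197 -379.17810935   66.40321195]
```

```bash
cat > fit.py <<'E'
from disc import *
def fitscene(acc,tp,name,u1=303):
    s=load('scene0'); x0,y0,w,h=284,278,u1-284,24
    A=acc[y0:y0+h,x0:x0+w]; G=(A[...,0]-A[...,2])/(A[...,0]+15)
    k=10
    def synth(p,full=False):
        du,dv,sg,hi,lo=p; m=np.zeros((h*k,w*k),np.uint8)
        rings=[(0,.0022),(-.0057,.0022),(-.0214,.0066),(-.0215,.0073),(-.03,.0073)]; prev=None
        for y,r in rings:
            c=tp+y*n; P=np.array([proj(s,c+r*(np.cos(i)*e+np.sin(i)*Z)) for i in a[::6]])+[du,dv]
            if prev is not None:
                hull=cv2.convexHull(np.vstack([P,prev]).astype(np.float32))
                cv2.fillPoly(m,[np.round(((hull-[x0,y0]+.5)*k-.5)*16).astype(np.int32)],1,shift=4)
            prev=P
        m=cv2.GaussianBlur(m.astype(np.float32),(0,0),max(sg,.2)*k)
        m=m.reshape(h,k,w,k).mean((1,3)); return lo+(hi-lo)*m
    # background of pink .2 vs grey 0: mask out by using robust loss
    f=lambda p:(synth(p)-G).ravel()
    best=None
    for d0 in (-1.5,-.5):
        r=least_squares(f,[0.2,d0,.7,.7,.15],diff_step=1e-2,loss='soft_l1',f_scale=.05)
        if best is None or r.cost<best.cost: best=r
    p=best.x; print(name,'shift',p.round(3),'cost',round(best.cost,4))
    base=proj(s,tp)+p[:2]; off=lambda g:proj(s,tp+g*n)+p[:2]
    # hole: darkness centroid
    L=A.sum(2)
    hx,hy=int(off(.0065)[0]),None
    return p,off
def hole(acc,u,v):
    x0,x1,y0,y1=int(u)-2,int(u)+3,int(v)-4,int(v)+5
    print(acc[y0:y1,x0-1:x1+2].sum(2).round().astype(int)); print('rows',y0,'cols',x0-1)
if __name__=='__main__':
    acc=np.load('pics/savg.npy'); tp=np.array([.4374,-.3860,.0670])
    for u1 in (299,301,303):
        p,off=fitscene(acc,tp,u1,u1); print(off(0),off(.0065),off(.007))
    hole(acc,292.5,287.8)
E
python3 fit.py
```

```text
299 shift [ 0.2   -1.154  0.747  0.613  0.125] cost 0.6566
[294.82684894 288.39780037] [292.47311928 287.24425288] [292.2928522 287.1559038]
301 shift [ 0.2   -1.093  0.611  0.59   0.125] cost 0.7314
[294.82684894 288.45812445] [292.47311928 287.30457697] [292.2928522  287.21622788]
303 shift [ 0.2   -0.954  0.593  0.584  0.12 ] cost 0.8156
[294.82684894 288.59721983] [292.47311928 287.44367234] [292.2928522  287.35532326]
[[439 386 351 330 325 324 326 330]
 [349 326 321 322 328 327 334 330]
 [321 323 321 321 320 328 330 332]
 [319 319 318 313 303 322 333 327]
 [309 317 300 259 270 318 344 341]
 [298 298 269 221 253 324 366 370]
 [285 286 276 259 287 323 351 372]
 [290 302 305 302 313 301 301 326]
 [313 315 316 308 310 292 267 275]]
rows 283 cols 289
```

```bash
python3 - <<'E'
import re
t=open('fit.py').read()
t=t.replace("r=least_squares(f,[0.2,d0,.7,.7,.15],diff_step=1e-2,loss='soft_l1',f_scale=.05)","from scipy.optimize import minimize; r=minimize(lambda p:np.sum(np.minimum(np.abs(f(p)),.25)**2),[0.2,d0,.7,.65,.12],method='Nelder-Mead',options=dict(initial_simplex=np.array([[.2,d0,.7,.65,.12],[.7,d0,.7,.65,.12],[.2,d0+.5,.7,.65,.12],[.2,d0,1,.65,.12],[.2,d0,.7,.75,.12],[.2,d0,.7,.65,.2]]),maxfev=500))").replace('best.cost','best.fun').replace('r.cost','r.fun')
open('fit.py','w').write(t)
E
python3 fit.py | grep -v '^ \['
```

```text
299 shift [-0.08  -1.017  0.751  0.618  0.1  ] cost 2.0524
[294.54664369 288.53494926] [292.19291404 287.38140178] [292.01264695 287.2930527 ]
301 shift [ 0.241 -0.978  0.716  0.625  0.101] cost 2.363
[294.86795655 288.5732712 ] [292.51422689 287.41972372] [292.33395981 287.33137463]
303 shift [ 0.055 -1.102  0.621  0.589  0.096] cost 2.5804
[294.681997   288.44923179] [292.32826735 287.29568431] [292.14800026 287.20733522]
[[439 386 351 330 325 324 326 330]
rows 283 cols 289
```

```bash
python3 -m creep '[[[20,0,-15],0,1],[[19,0,-14],0,1],[[0,0,0],0,1]]'
python3 -c "
from h import *
o=robot.get_obs();print(o['position'],o['q'].round(3));snap('wrist','w14')"
```

```text
time: 18.05
position: [0.5068, -0.3532, 0.2179]
tool_rot: [-0.526, -0.473, 0.472, 0.526]
ft_force: [-0.7, 0.3, 0.1]
grip_width: 0.087
[ 0.50684102 -0.35321031  0.2179417 ] [-7.900e-01  5.230e-01  1.456e+00  1.000e-03  1.163e+00 -2.255e+00]
```

View pics/w14.png

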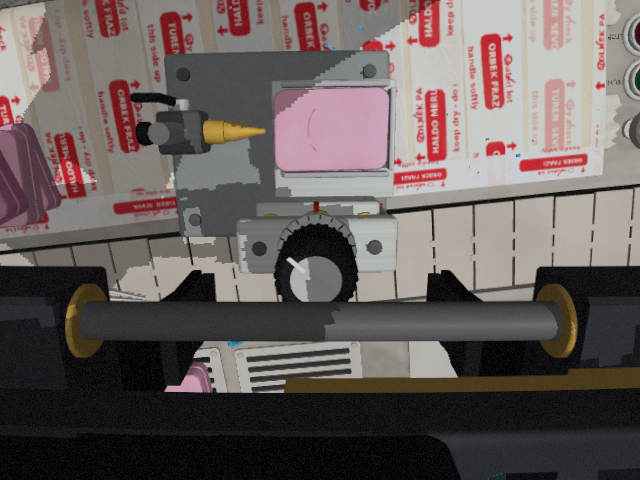

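```bash
python3 -m creep '[[[-3,20,0],0,1],[[0,20,0],0,1],[[0,16,0],0,0.7],[[0,0,0],0,0.5],[[0,0,0],0,0.3],[[0,0,0],0,0.3],[[0,0,0],0,0.3],[[0,0,0],0,0.3]]' 25 |head -2
python3 -m creep '[[[0,0,0],0,0.3],[[0,0,0],0,0.3],[[0,0,0],0,0.3],[[0,0,0],0,0.3],[[0,0,0],0,0.3]]' 25
python3 -c "
from h import *
o=robot.get_obs();print(o['position'],o['q'].round(3),o['ft_force'],o['moment'])"
```

```text
time: 18.9
position: [0.5054, -0.3587, 0.1629]
time: 19.4
position: [0.5054, -0.3577, 0.1626]
tool_rot: [-0.527, -0.472, 0.472, 0.527]
ft_force: [-0.1, 3.6, 5.6]
grip_width: 0.0397
[ 0.50542667 -0.35768583  0.16255978] [-7.970e-01  5.900e-01  1.505e+00  1.000e-03  1.047e+00 -2.259e+00] [-0.08003091  3.63732816  5.62503944] [ 0.76229555 -0.14906666  0.00693766]
```

```bash
python3 -m creep '[[[0,0,0],0.09,0.3],[[0,0,0],0.09,0.3],[[0,0,0],0.08,0.3],[[0,0,0],0,0.3],[[0,0,0],0,0.3]]' 25 
python3 -c "
from h import *
o=robot.get_obs();print(o['q'].round(3),o['moment'])"
python3 -m creep '[[[0,0,0],0,0.5],[[0,0,0],0,0.7],[[0,0,0],0,0.9],[[0,0,0],0,1],[[0,0,0],0,1],[[0,0,0],0,1],[[0,-40,0],0,1],[[0,-20,0],0,1]]' | head -2
python3 -c "
from h import *
o=robot.get_obs();print(o['q'].round(3),o['position'],o['grip_width']); r=R.from_quat(o['tool_rot']).as_matrix();print(r.T@(np.array([.472,-.5148,.128])-o['position']))
snap('wrist','w15')"
```

```text
time: 19.9
position: [0.5055, -0.3573, 0.1625]
tool_rot: [-0.583, -0.4, 0.399, 0.584]
ft_force: [-0.2, 4.0, 6.0]
grip_width: 0.0395
[-0.796  0.59   1.505  0.002  1.047 -1.999] [ 0.92137439 -0.17902228  0.01116969]
time: 20.7
position: [0.5057, -0.3592, 0.2237]
[-0.797  0.519  1.446 -0.     1.175 -1.999] [ 0.50565324 -0.35916007  0.22372793] 0.08529481511585676
[-0.15717231  0.09597234 -0.02462396]
```

View pics/w15.png

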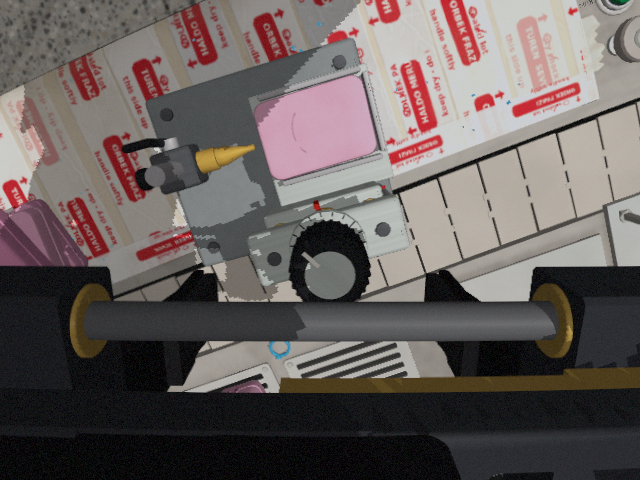

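```bash
python3 -m creep '[[[0,0,0],-0.13,1],[[0,0,0],-0.13,1],[[-40,0,4],0,1],[[-40,0,4],0,1],[[-40,0,4],0,1],[[-39,16,5],0,1],[[0,40,0],0,1],[[0,40,0],0,1]]'|head -2;python3 -m creep '[[[0,0,0],0,1],[[0,0,0],0,1]]'
python3 -c "
from h import *
c=snap('wrist','w16');print(robot.get_obs()['position'],c['position'])
acc=0
for i in range(16): acc=acc+robot.camera('scene')['pixels'].astype(float)
acc/=16;np.save('pics/savg2.npy',acc);cv2.imwrite('pics/savg2.png',cv2.cvtColor(acc.round().astype(np.uint8),cv2.COLOR_RGB2BGR));crop('savg2',275,268,315,298,20,'savg2c')
crop('w16',538,152,578,182,20,'w16d')
from fit import *
tp=np.array([.4374,-.3860,.0670])
for u1 in (299,301,303):
    p,off=fitscene(acc,tp,u1,u1); print(off(0),off(.0065),off(.007))
hole(acc,292.5,287.8)"
```

```text
time: 21.55
position: [0.4702, -0.5169, 0.1251]
time: 21.75
position: [0.4705, -0.5141, 0.1252]
tool_rot: [-0.526, -0.472, 0.472, 0.527]
ft_force: [-0.1, -0.1, 0.4]
grip_width: 0.0868
[ 0.47151562 -0.51522659  0.12719355] [ 0.40312704 -0.50649999  0.28746543]
299 shift [ 0.017 -1.082  0.755  0.624  0.096] cost 2.1192
[294.64425738 288.4699564 ] [292.29052773 287.31640891] [292.11026064 287.22805983]
301 shift [ 0.155 -0.992  0.658  0.611  0.095] cost 2.4121
[294.78225163 288.5597874 ] [292.42852198 287.40623991] [292.24825489 287.31789083]
303 shift [ 0.233 -0.993  0.674  0.615  0.093] cost 2.6489
[294.85992793 288.55814674] [292.50619827 287.40459926] [292.32593119 287.31625017]
[[397 359 340 329 333 333 337 340]
 [337 329 328 331 333 337 341 338]
 [326 331 328 328 320 325 336 339]
 [329 326 318 307 305 319 340 337]
 [318 303 287 267 292 328 352 346]
 [293 284 258 243 284 340 376 373]
 [286 293 287 278 288 322 361 383]
 [299 318 316 313 300 299 302 331]
 [313 327 323 316 297 280 275 280]]
rows 283 cols 289
```

View pics/w16d.png

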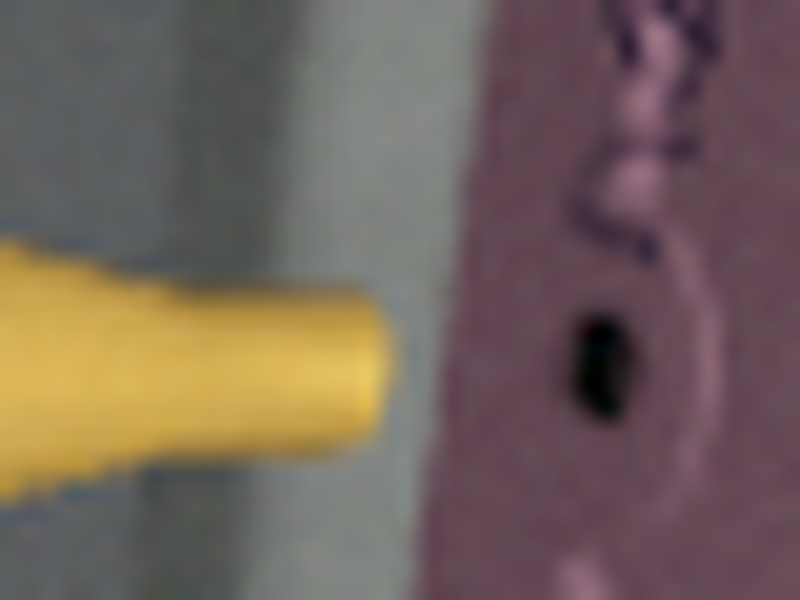

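View pics/savg2c.png

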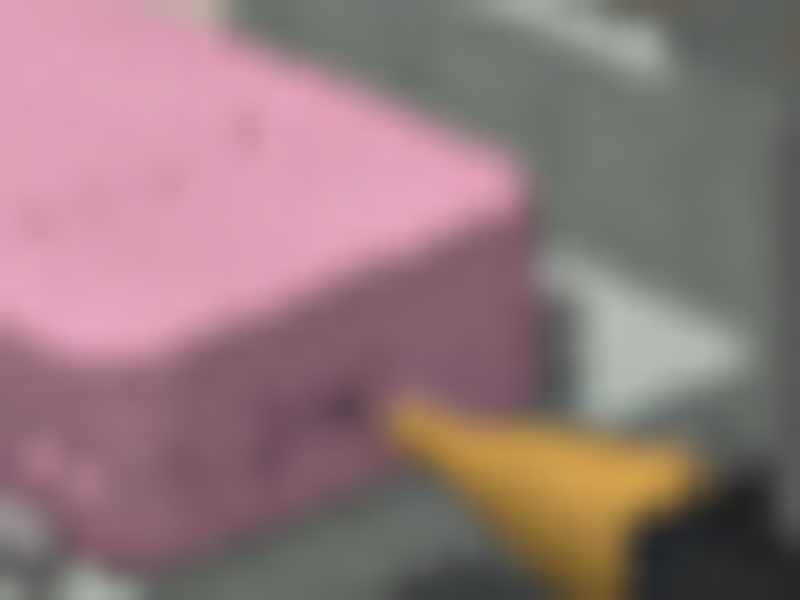

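```bash
cat > c.py <<'E'
from fit import *
acc={'init':(load('scene0')['pixels'].astype(float)+load('s6')['pixels'])/2,'st1':np.load('pics/savg.npy'),'st2':np.load('pics/savg2.npy')}
s=load('scene0')
for k,A in acc.items():
    L=A.sum(2); v0={'init':284.7,'st1':287.7,'st2':287.4}[k]
    y0=int(round(v0))-3; W=L[y0:y0+7,290:296]
    bg=np.percentile(W,60); 
    D=np.clip(bg-20-L[y0:y0+7,291:295],0,None); 
    yy,xx=np.mgrid[y0:y0+7,291:295]; print(k,'bg',bg,'hole',(D*xx).sum()/D.sum(),(D*yy).sum()/D.sum())
p=load('w13')['pixels'].astype(int)
for r in range(164,175): print(r,p[r,320:337,1],p[r,320:326,0])
from disc import *
w16=load('w16')
for g in (.0065,.0068,.007): print(g,run(w16,m(393,290,456,538,152,20),cp(604,367,538,152,20),.067,g)[2].round(2))
E
python3 c.py
```

```text
init bg 301.3 hole 292.03343023255815 285.1252906976744
st1 bg 316.3875 hole 292.1496849205645 288.0614183012337
st2 bg 325.425 hole 291.9511447629349 288.05759870200103
164 [ 82  80  78  80  84  81  84  78  77 100 113 114 108  77  73 131 151] [81 77 78 77 82 78]
165 [ 84  83  82  79  81  85  83  84  76  95 113 116 102  75  68 134 152] [82 80 78 76 78 82]
166 [ 82  81  82  83  82  79  80  81  76  96 111 115  96  75  69 135 154] [80 78 78 77 79 76]
167 [102 106 107  97  85  82  81  80  76  98 112 118  83  65  85 136 151] [131 132 134 116  87  80]
168 [136 137 134 113  90  81  84  83  75  99 113 116  82  66  83 136 152] [169 171 168 139  92  78]
169 [152 152 150 124  92  79  82  82  76  94 109 118  83  63  86 137 153] [189 188 184 151  98  78]
170 [168 167 160 134  92  84  84  83  76  99 112 114  85  63  84 135 154] [203 202 196 162  99  79]
171 [154 153 149 126  96  82  82  81  77 101 115 118  96  76  80 133 153] [190 187 183 155 105  78]
172 [132 128 127 107  88  80  83  81  78 100 112 117 100  77  84 137 152] [166 162 160 127  88  77]
173 [ 88  91  88  87  84  81  85  82  78  95 112 116  95  72  85 134 153] [96 98 95 88 84 81]
174 [ 81  85  82  81  79  82  80  80  80  95 110 114 100  75  83 138 155] [78 82 77 80 79 80]
0.0065 [0.41 6.49 0.83]
0.0068 [0.49 6.79 0.32]
0.007 [ 0.54  6.98 -0.02]
```

```bash
python3 -m creep '[[[0,20,0],0,1],[[0,20,0],0,1],[[0,0,0],0,1],[[0,0,0],0,1]]'
python3 -c "
from h import *
c=snap('wrist','w17');print(robot.get_obs()['position'],c['position']);print(proj(c,[.4375,-.386,.067]))
crop('w17',590,150,640,190,16,'w17d')"
```

```text
time: 23.0
position: [0.4707, -0.5144, 0.0857]
tool_rot: [-0.526, -0.472, 0.472, 0.527]
ft_force: [-0.1, 0.2, -0.6]
grip_width: 0.0871
[ 0.47111379 -0.5149497   0.08653119] [ 0.40318408 -0.50658156  0.24788401]
[602.981735   179.08554757]
```

View pics/w17d.png

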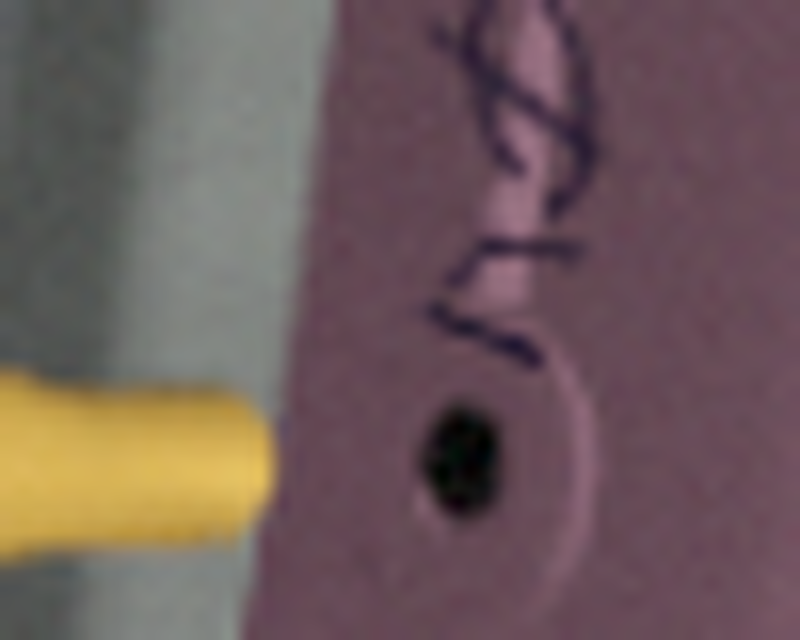

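```bash
cat > f.py <<'E'
from disc import *
w16,w17,w13=map(load,('w16','w17','w13'))
M={'w2':(w2,m(338,214,383,538,156,20),cp(650,308,538,156,20),-4.85),'w12':(w12,m(360,157,324,538,155,20),cp(550,230,538,155,20),1.0),
 'w16':(w16,m(393,290,456,538,152,20),cp(604,367,538,152,20),0),'w17':(w17,m(274,388,548,590,150,16),cp(462,460,590,150,16),0),'w1':(w1,m(251,310,338,370,100,5),cp(299.5,325,370,100,5),-4.85)}
for g in (.0063,.0066,.0069,.0072):
    print(g,{k:round(run(c,mm,sp,.0675,g)[2][2]+o,2) for k,(c,mm,sp,o) in M.items()})
# joint: tip extremity across views + w13 ; unknown tip x,y,z, gap, dz
obs=[(k,*v) for k,v in M.items()]
def f(p):
    t=np.array([p[0],p[1],p[2]]);r=.0022;res=[]
    for k,c,mm,sp,o in obs:
        E=ext(c,t,r); q=proj(c,t+p[3]*n+np.array([0,0,p[4]-o*1e-3])); 
        # relative only in u: avoid pose errors
        res.append((q[0]-E[0])-(sp[0]-mm[0])); 
    E=ext(w13,t,r); q=proj(w13,t+p[3]*n+np.array([0,0,p[4]-.001])); res.append(((q[0]-E[0])-(332.3-323.33)))
    return np.array(res)
for z in (.066,.0675,.069):
    r=least_squares(lambda x:f([.4374,-.386,z,x[0],x[1]]),[.0068,0],x_scale=[.001,.001],diff_step=1e-4)
    J=r.jac; print(z,'gap,dz',r.x*1e3,'res',r.fun.round(2),'sd',np.sqrt(np.diag(np.linalg.inv(J.T@J)))*.2e3)
E
python3 f.py
```

```text
0.0063 {'w2': np.float64(1.13), 'w12': np.float64(1.23), 'w16': np.float64(1.14), 'w17': np.float64(0.82), 'w1': np.float64(2.04)}
0.0066 {'w2': np.float64(0.64), 'w12': np.float64(0.71), 'w16': np.float64(0.63), 'w17': np.float64(0.4), 'w1': np.float64(0.89)}
0.0069 {'w2': np.float64(0.14), 'w12': np.float64(0.2), 'w16': np.float64(0.12), 'w17': np.float64(-0.01), 'w1': np.float64(-0.25)}
0.0072 {'w2': np.float64(-0.36), 'w12': np.float64(-0.32), 'w16': np.float64(-0.38), 'w17': np.float64(-0.43), 'w1': np.float64(-1.39)}
0.066 gap,dz [6.77416818 0.4139038 ] res [-0.09 -0.1  -0.06  0.18 -0.01  0.07] sd [0.13066985 0.23275662]
0.0675 gap,dz [6.73984808 0.41523409] res [-0.03 -0.13 -0.07  0.16 -0.01  0.07] sd [0.12991606 0.2297392 ]
0.069 gap,dz [6.7054136  0.41695064] res [ 0.02 -0.15 -0.08  0.15 -0.01  0.06] sd [0.12916168 0.22673925]
```

```bash
python3 -m creep '[[[0,-45,0],0,1],[[0,-45,0],0,1],[[0,-45,0],0,1],[[0,-45,0],0,1],[[0,0,0],0,1],[[0,0,0],0,1]]'
python3 -c "
from h import *
snap('top','t20');snap('scene','s20');crop('s20',230,190,450,350,3,'s20c')"
```

```text
time: 23.65
position: [0.4714, -0.5153, 0.2693]
tool_rot: [0.529, 0.472, -0.472, -0.524]
ft_force: [-0.2, -0.3, -0.7]
grip_width: 0.0869
```

View pics/t20.png

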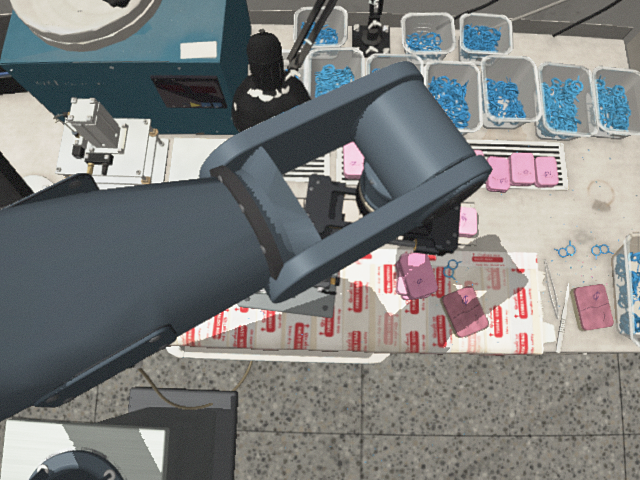

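View pics/s20c.png

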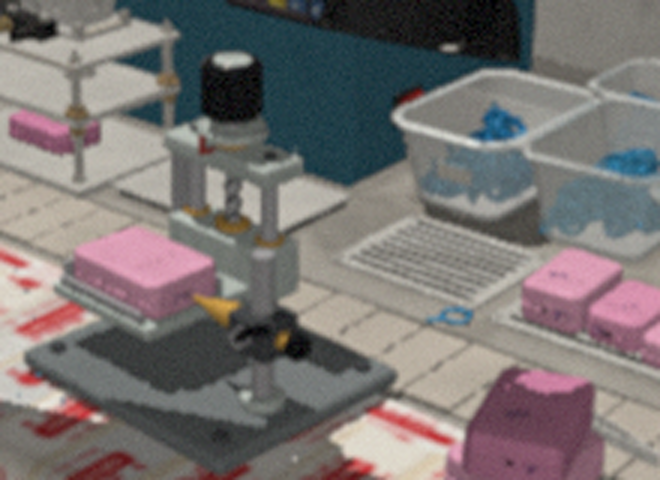

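The arm is clear of everything, the mould lies flat on the rest, and the mould stack stands where it was, so I am handing in.

```bash
python3 -c "
from rig import robot
print(robot.hand_in())"
```

```text
the job is handed in; nothing more can be done
None
```

I wound the rest down and back up with the knob only and handed in at about 24 s. By the checks below the sprue hole is level with the nozzle to within about half a millimetre.

- **Down:** 2.94 rad anticlockwise. This took the sprue hole from roughly 4.8–5 mm above the nozzle to about 4.5 mm below it.
- **Up:** 1.74 rad clockwise, of which 0.80 rad was play. I let go and measured the hole about 1 mm low, then regripped and raised it another 0.26 rad. The last move was upward, with the play taken up. I then let go and lifted clear.

**Last checks:**
- **Wrist views with the stated 7 mm gap:** these put the hole between −0.2 and 0 mm relative to the nozzle.
- **Combined wrist views:** solving for the gap as well gave a gap of about 6.7 mm and the hole 0.4 mm high (± 0.25 mm).
- **Scene camera:** it is coarse and disagreed, giving about −0.5 mm on average, with single readings from −0.25 to −1.4 mm.
- **Overall:** I took these together as level to about ± 0.4 mm and made no further move.
- **Surroundings:** the mould lies flat on the rest and the stack of moulds looks unmoved. The highest wrist force I saw was about 7 N.

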